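# Pack dental casts into a turned stack of case trays

## Robot

A 7-joint arm with a two-finger parallel gripper is mounted at the origin on the work surface. World frame = base frame: x ahead of the robot, y to its left, z up, the work surface at z = 0. Lengths are in m, angles in rad, forces in N, time in s.
With the tool pointing down it reaches from about 0.4 to 0.85 m from the base axis. Payload 10.4 kg.
Tool frame: the origin (TCP) lies at the centre of the arm's flange, where the gripper is bolted on; the fingertips stand 173 mm ahead of it and the grasp point (between the pads) lies 155 mm ahead of it; z points along the fingers, y is the line along which they close (so a half turn about z gives the same grasp; the last joint's range is limited). The gripper opens to 85 mm and grips with 20 to 120 N. Pads are 22 mm wide; open, the fingers measure 114 mm over their backs; the gripper's body (76 mm by 85 mm) begins 54 mm behind the grasp point. The pads swing forward as they close: fully open they stand 13 mm farther back than shut.
Start: joints at [-1.207, 0.332, -0.065, 1.46, 0.022, 1.35, -0.088], TCP at [0.236, 0.579, 0.405] pointing down, gripper open.
Joint ranges: [-2.6, 2.6], [-0.5, 2.12], [-1.47, 1.34], [0.16, 2.42], [-1.27, 4.41], [0.06, 2.06], [-2.6, 2.6]. Speed limits (rad/s): [2.22, 2.22, 2.79, 2.79, 3.14, 3.14, 3.14].

## Interface

Orientations are given as a unit quaternion [x, y, z, w].
In Python, from workcell import manip, viewer, finder gives the robot as it stands.
- The arm moves only by the tool arm_command, never from a script. Its argument "plan" is a list of rows, each an object with "dp": the shift along the tool's x, y, z in mm, a list of three; "spin": the turn about the tool's z in rad. A call has 1 to 5 rows; each row shifts and turns the commanded pose from where the row before left it, along the tool's axes as they then stand; what a row does not reach is not made up. A row lasts 1/10 s, in which the tool goes at most 50 mm and 8.59 degrees, less where a joint would pass 70% of its speed; a pose out of reach is approached as far as the arm can. A call is refused whole if a number of a shift passes 50 or a number of a turn 0.15, either way. A call with a gripper value outside its range is refused whole. "grip" is the closure, from -1 (fully open) to 1 (shut), set as the call begins (left out, the last holds). The fingers move at their own pace and stop on an object; "newtons" is the grip in N (left out, the last holds). Time passes only in rows, so rows that do not move let the fingers close. It gives the time, the measured TCP pose, the force, the opening and the grip force at its end, in the units of the state.
- manip.get_obs(): the state, without advancing time (a new reading comes with each control period).
- viewer.camera(name): name is "scene" or "top" or "wrist"; returns the picture (480x640x3 uint8, blue, green, red); there is no depth.
- viewer.camera_params(name): a dict with "vertical_fov" (degrees; the focal length in pixels is half the picture's height over the tangent of half this angle, whatever the lens; pixels are square), "cx", "cy" (the principal point, pixels), "R" (3x3) and "t" (3): a world point X has camera coordinates R X + t; the wrist camera has in their place "T_tool_cam" (4x4, takes a point from camera to tool coordinates, whose origin is the TCP and whose axes are the flange's). Camera axes: x right, y down, z forward; pixel columns grow to the right and rows downward; lengths in m; the calibration is good to about 2 mm. A picture is of the moment at which its call begins: read the wrist's pose just before it. camera_params takes no time and is no camera call.
- manip.hand_in(): hands the job in; it is judged then, once.
Trained networks look in the newest picture that a camera, given by its name, has taken for a name from the list of things; names that differ only in an ending like _2 or _b are one class to them, and where a whole thing is asked for, a point or a joint stands for the part that bears it (a point fixed in the world has none). Each returns a list of dicts, best first, with "score" (0 to 1); they miss things now and then, are a little off and sometimes report something else, mostly with a low value. They report only what shows in the picture. A call takes as long as a camera call. They do not tell look-alikes from the thing itself.
- finder.find_in(camera, thing): "position" ([x, y, z] in m, in world coordinates, good to about 4 mm: the middle of the surface that is visible of it).
The state is a dict: "clock": time; "joint_pos": joint angles; "joint_velocities": joint speeds; "tau": joint torques, N m; "position": TCP position; "ee_rot": TCP orientation; "ft_force": force on the tool from outside, world axes, zero at the start; "torque": the same for the moment, N m; "grip_width": opening from 0.0 (shut) to 1.0 (fully open); "grasp_force": force on a finger pad.
Only numpy, scipy, OpenCV 4.12 (cv2) and the standard library are available. Lean on these libraries where they do the work, as an engineer would, in place of code of your own. Each camera call takes 0.05 s, during which the arm holds its last target. There are 200 camera calls.

## Task

Pack the plaster casts for the courier: put every cast upright into a tray of its own and build all the trays into one stack on the grey one, each turned half round from the tray below so that its feet stand on the lugs and it is held up clear of the cast, not nested (the blue tray now nested in the grey one has to come out and be turned too), then close the top tray with the white lid. The casts are fragile: hold them gently, and leave the bottle, bowl and jar alone.

Things in the scene. Friction and masses are not known exactly. Their poses are not given: they have to be found in the camera images.
- base_c (a point): grey stack-nest case tray with an orange end (shape and size as the blue ones), screwed to an 8 mm plywood carrying board 160 x 90 mm that stays put. Point: middle of this tray, 20 mm above its underside (28 mm above the bench); x points to its orange end, z up
- base_end (a point): middle of the grey tray's orange end, top of the rim. All trays have lugs inside the rim, tops 4 mm below it: two outer ones at the orange end, one in the middle of the plain end. Feet at the base stick out the opposite way: one at the orange end, two at the plain end. So a tray set on another the same way round drops in (nests, 24 mm up); turned 180 degrees it stands on the lugs (36 mm up), 3 mm play
- T1_c (a point): blue plastic stack-nest tray, one end orange, 142 x 66 x 40 mm (x, y, z), 0.12 kg; starts nested in the grey tray, same way round, 24 mm above it. The collar (21 to 40 mm up) is 142 x 66 outside, 136 x 60 inside, with upright 3 mm walls: grip it across the 66 mm. Point: middle of the tray, 20 mm above its underside; x points to the orange end, z up
- T2_c (a point): second blue tray, like T1, upright on the bench, either way round; may be absent. Below the collar (0 to 24 mm up) every tray is 106 x 54 outside, 100 x 48 inside, floor 3 mm. A cast under a nested tray has only 21 mm of height, under a stacked (turned) one 33 mm. Point and axes as for T1
- T3_c (a point): third blue tray, like T1, upright on the bench, either way round; may be absent (at least one of T2 and T3 is there). Point (20 mm above its underside) and axes as for T1
- C1_c (a point): white plaster dental cast of one jaw quadrant, about 28 x 36 x 28 mm (x, y, z), 0.06 kg, teeth on top; sides flat up to 18 mm: grip it across the 28 mm (x). Fragile: it chips when the fingers together press on it with more than 80 N (40 N a finger). Point: its centre, 14 mm above its underside; z up. May be absent.
- C2_c (a point): buff plaster dental cast of one jaw quadrant, about 28 x 36 x 28 mm (x, y, z), 0.06 kg, teeth on top; sides flat up to 18 mm: grip it across the 28 mm (x). Fragile: it chips when the fingers together press on it with more than 80 N (40 N a finger). Point: its centre, 14 mm above its underside; z up. May be absent.
- C3_c (a point): pink plaster dental cast of one jaw quadrant, about 28 x 36 x 28 mm (x, y, z), 0.06 kg, teeth on top; sides flat up to 18 mm: grip it across the 28 mm (x). Fragile: it chips when the fingers together press on it with more than 80 N (40 N a finger). Point: its centre, 14 mm above its underside; z up. May be absent.
- lid_c (a point): white dust lid, 142 x 66 mm plate 3 mm thick, with a 128 x 53 x 3 mm lip under it that goes inside a tray's rim (either way round), and a black grip bar on top 32 mm long (x), 14 mm wide (y), 32 mm tall; 38 mm tall in all, 0.09 kg. Point: its centre, 19 mm above the lip's underside (the plate's top is 6 mm and the bar's top 38 mm above the lip's underside); when on a tray this point is 36 mm above that tray's point. z up
- mat: pale grey mat fixed to the bench, 90 x 160 x 2 mm (x, y, z), empty at the start, a free place to put a tray down. Point: underside centre
- water: bystander: water bottle, 60 mm across, 190 mm tall; origin at its underside
- bowl: bystander: small white bowl, 90 mm across; origin at its underside
- jar: bystander: little glass jar, 36 mm across, 55 mm tall; origin at its underside
Mind the look-alikes: they are no part of the job. What is shaped like the part that bears C3_c but black is not meant.

How it is judged:
By the outcome, as a careful person would: the job done as asked, in the order asked, and still so for the second after the job is handed in, with the robot touching nothing.
Of T2, T3 only 1 to 2 are there at a start; the rules pass over those that are not, and their reading is None.
Of C1, C2, C3 only 2 to 3 are there at a start; the rules pass over those that are not, and their reading is None.
At some moment in a run one of C1, C2, C3 may be knocked a few centimetres aside while the robot is not near it.
It also fails if it takes over 210 s, if anything falls off the work surface, if the arm or the gripper's body presses on something with over 40 N, if the wrist force passes 120 N, or if a joint passes its speed limit or range.

## Working session

There is one attempt and no reset: what is moved stays moved. The work goes in short steps, Python scripts to look and compute and a tool call to move; the robot and the scene stay as the last step left them, time stands still between calls to the robot, and variables do not carry over. Pictures are saved under pics/ and viewed, at most 14 in all, crops included, and the job is handed in when it is done.

Besides the shell and the picture viewer there is one more tool, called after "Call:" as name([rows], argument=value, ...), one row to a line, values as JSON. arm_command: Moves the arm, as the interface text tells. Its arguments: {"type":"object","properties":{"plan":{"type":"array","items":{"type":"object","properties":{"dp":{"type":"array","items":{"type":"number"}},"spin":{"type":"number"}}}},"grip":{"type":"number"},"newtons":{"type":"number"}},"required":["plan"]}

```bash
mkdir -p pics; ls
cat > h.py <<'E'
import numpy as np, cv2
from workcell import manip, viewer, finder
from scipy.spatial.transform import Rotation as Ro
def cam(n,save=None):
    im=viewer.camera(n)
    if save: cv2.imwrite('pics/'+save,im)
    return im
def KRt(n):
    p=viewer.camera_params(n); f=240/np.tan(np.radians(p['vertical_fov'])/2)
    K=np.array([[f,0,p['cx']],[0,f,p['cy']],[0,0,1]])
    if n=='wrist':
        o=manip.get_obs(); T=np.eye(4);T[:3,:3]=Ro.from_quat(o['ee_rot']).as_matrix();T[:3,3]=o['position']
        W=np.linalg.inv(T@np.array(p['T_tool_cam'])); return K,W[:3,:3],W[:3,3]
    return K,np.array(p['R']),np.array(p['t'])
def px2w(n,uv,z,k=None):
    K,R,t=k or KRt(n); uv=np.atleast_2d(uv).astype(float)
    d=(R.T@np.linalg.inv(K)@np.c_[uv,np.ones(len(uv))].T).T; c=-R.T@t
    return c+d*((z-c[2])/d[:,2])[:,None]
def w2px(n,X,k=None):
    K,R,t=k or KRt(n); q=(K@(R@np.atleast_2d(X).T+t[:,None])).T; return q[:,:2]/q[:,2:]
E
python3 - <<'E'
from h import *
o=manip.get_obs(); print({k:np.round(v,3) for k,v in o.items()})
cam('scene','s0.png');cam('top','t0.png')
for n in ['top','scene']:
    p=viewer.camera_params(n);print(n,p)
    for th in ['base_c','T1_c','T2_c','T3_c','C1_c','C2_c','C3_c','lid_c','mat','water','bowl','jar']:
        r=finder.find_in(n,th); print(n,th,[(np.round(d['position'],3).tolist(),round(d['score'],2)) for d in r[:3]])
print(viewer.camera_params('wrist'))
E
```

```text
pics
{'clock': np.float64(0.0), 'joint_pos': array([-1.207,  0.333, -0.065,  1.461,  0.022,  1.35 , -0.088]), 'joint_velocities': array([ 0.001, -0.   ,  0.   ,  0.001,  0.001, -0.001,  0.001]), 'tau': array([ 0.0000e+00, -6.2546e+01,  5.0000e-02, -3.9160e+01,  1.6000e-02,
        1.0000e-02,  0.0000e+00]), 'position': array([0.236, 0.579, 0.404]), 'ee_rot': array([ 0.192,  0.981, -0.001, -0.   ]), 'ft_force': array([ 0.034, -0.471, -0.257]), 'torque': array([-0.   ,  0.017,  0.016]), 'grasp_force': np.float64(0.0), 'grip_width': np.float64(1.0)}
top {'vertical_fov': 42.35578143011562, 'cx': 309.9199168473754, 'cy': 240.4720590128919, 'R': array([[-0.09852623, -0.99513366,  0.00125977],
       [-0.97305575,  0.096075  , -0.20959988],
       [ 0.20845886, -0.02187692, -0.97778643]]), 't': array([0.07912736, 0.5387326 , 1.24844171])}
top base_c [([0.583, -0.004, 0.01], 0.74), ([0.462, -0.192, 0.018], 0.21)]
top T1_c [([0.63, -0.02, 0.053], 0.63)]
top T2_c [([0.62, 0.288, 0.025], 0.89), ([0.712, -0.16, 0.022], 0.21)]
top T3_c [([0.621, 0.288, 0.024], 0.33)]
top C1_c [([0.457, -0.19, 0.0
[... 1020 characters left out ...]
], 0.63), ([0.619, -0.035, 0.059], 0.6)]
scene lid_c [([0.616, -0.304, 0.005], 0.69), ([0.552, 0.456, 0.115], 0.19)]
scene mat []
scene water [([0.553, 0.454, 0.117], 0.58)]
scene bowl [([0.705, -0.173, 0.02], 0.96)]
scene jar [([0.714, 0.143, 0.046], 0.67)]
{'vertical_fov': 64.58573769874114, 'cx': 326.301393490646, 'cy': 239.85777101649109, 'T_tool_cam': array([[ 5.72738426e-04, -9.54227224e-01, -2.99082056e-01,
         7.57543796e-02],
       [ 9.99999835e-01,  5.35433011e-04,  2.06677650e-04,
        -8.40350306e-04],
       [-3.70790342e-05, -2.99082125e-01,  9.54227374e-01,
         3.10598974e-02],
       [ 0.00000000e+00,  0.00000000e+00,  0.00000000e+00,
         1.00000000e+00]])}
```

View pics/t0.png

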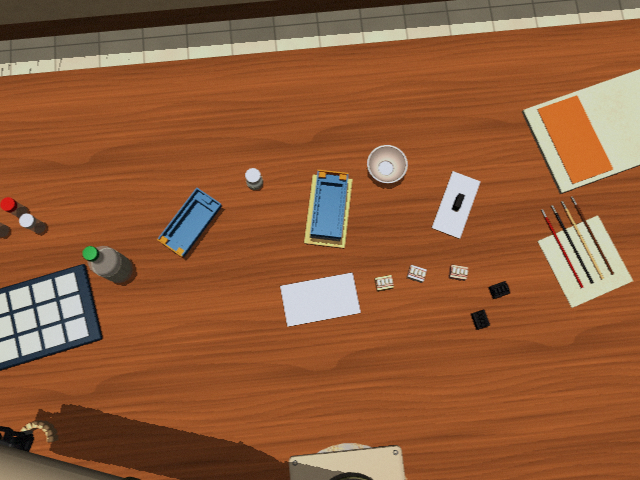

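View pics/s0.png

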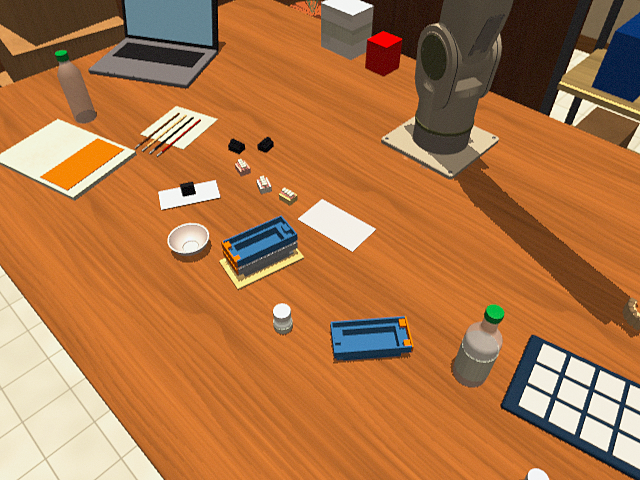

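The top view shows T1 nested in the grey tray at pixel (329,208), with its orange end up (+x). T2 is at (190,222), with its orange end lower left. The lid is at (457,205), and the casts are buff (384,283), white (417,273) and pink (459,272). The two black casts at (498,290) and (480,320) are decoys. The mat at (320,299) is free.

```bash
cat >> h.py <<'E'
def pose():
    o=manip.get_obs(); x=Ro.from_quat(o['ee_rot']).as_matrix()[:,0]
    return np.array(o['position']),np.arctan2(x[1],x[0]),o
def go(x,y,z=None,yaw=None):
    """print shift in current tool axes (mm) and spin to reach world TCP x,y,z with tool-x yaw"""
    p,a,o=pose(); R=Ro.from_quat(o['ee_rot']).as_matrix()
    d=np.array([x,y,p[2] if z is None else z])-p
    s=0 if yaw is None else -((yaw-a+np.pi)%(2*np.pi)-np.pi)
    print('at',np.round(p*1000,1),'yaw',round(np.degrees(a),1),'q7',round(o['joint_pos'][6],2),'t',o['clock'],'| dp',np.round(R.T@d*1000,1),'spin',round(s,3))
def mask(im,c):
    h=cv2.cvtColor(im,cv2.COLOR_BGR2HSV); H,S,V=cv2.split(h)
    if c=='blue': return ((H>95)&(H<120)&(S>90)).astype(np.uint8)
    if c=='orange': return ((H>10)&(H<22)&(S>200)&(V>190)).astype(np.uint8)
    if c=='white': return ((S<45)&(V>130)).astype(np.uint8)
    if c=='plaster': return ((S<110)&(V>120)).astype(np.uint8)
    if c=='black': return (V<50).astype(np.uint8)
def blobs(m,amin=100):
    n,l,st,c=cv2.connectedComponentsWithStats(m); return [(l==i) for i in range(1,n) if st[i,4]>=amin]
def rect(pts):
    r=cv2.minAreaRect(pts.astype(np.float32)*1000); b=cv2.boxPoints(r)/1000
    e=[b[1]-b[0],b[2]-b[1]]; L=max(e,key=np.linalg.norm); 
    return np.array(r[0])/1000,np.sort([np.linalg.norm(v) for v in e]),np.degrees(np.arctan2(L[1],L[0]))
E
python3 - <<'E'
from h import *
im=cv2.imread('pics/t0.png')
def sh(c,z,box):
    m=mask(im,c) if isinstance(c,str) else c; x0,y0,x1,y1=box; mm=np.zeros_like(m); mm[y0:y1,x0:x1]=m[y0:y1,x0:x1]
    b=max(blobs(mm,5),key=np.sum); v,u=np.nonzero(b); w=px2w('top',np.c_[u,v],z)[:,:2]
    print(c if isinstance(c,str) else '',[np.round(q,3) for q in rect(w)], w.mean(0).round(3))
bo=lambda: mask(im,'blue')|mask(im,'orange')
m=cv2.morphologyEx(bo(),cv2.MORPH_CLOSE,np.ones((5,5)))
sh(m,.072,(300,160,360,250)); sh(m,.04,(150,180,230,265))
sh('orange',.072,(300,160,360,250)); sh('orange',.04,(150,180,230,265))
sh('white',.006,(425,165,490,245)); sh('black',.038,(440,185,475,220)); sh('white',.002,(270,260,370,335))
for b in [(370,270,398,296),(404,260,430,286),(446,258,472,284)]: sh('plaster',.02,b)
go(.62,-.02,.36)
E
```

```text
[array([ 0.616, -0.022]), array([0.064, 0.146], dtype=float32), np.float32(-12.337)] [ 0.614 -0.022]
 [array([0.614, 0.279]), array([0.069, 0.14 ], dtype=float32), np.float32(-40.074)] [0.614 0.278]
orange [array([ 0.674, -0.057]), array([0.009, 0.011], dtype=float32), np.float32(83.665)] [ 0.673 -0.057]
orange [array([0.58 , 0.339]), array([0.011, 0.015], dtype=float32), np.float32(53.598)] [0.579 0.339]
white [array([ 0.605, -0.306]), array([0.066, 0.141], dtype=float32), np.float32(-27.458)] [ 0.604 -0.306]
black [array([ 0.602, -0.302]), array([0.015, 0.039], dtype=float32), np.float32(-30.581)] [ 0.602 -0.302]
white [array([0.426, 0.016]), array([0.089, 0.16 ], dtype=float32), np.float32(-85.012)] [0.425 0.016]
plaster [array([ 0.446, -0.124]), array([0.026, 0.036], dtype=float32), np.float32(-85.283)] [ 0.446 -0.124]
plaster [array([ 0.459, -0.196]), array([0.028, 0.036], dtype=float32), np.float32(65.554)] [ 0.459 -0.197]
plaster [array([ 0.452, -0.286]), array([0.027, 0.036], dtype=float32), np.float32(74.727)] [ 0.453 -0.287]
at [235.8 578.8 404.7] yaw 157.8 q7 -0.09 t 1.3 | dp [-581.7 -409.6   44.7] spin 0
```

Call:
arm_command([
  {"dp": [-39,-27,3],"spin": -0.06},
  {"dp": [-39,-27,3],"spin": -0.06},
  {"dp": [-39,-27,3],"spin": -0.053},
  {"dp": [-39,-27,3]},
  {"dp": [-39,-27,3]},
])

```text
invalid input at $.plan[3]: expected keys dp, spin
```

Call:
arm_command([
  {"dp": [-39,-27,3]},
  {"dp": [-39,-27,3]},
  {"dp": [-39,-27,3]},
  {"dp": [-39,-27,3]},
  {"dp": [-39,-27,3]},
])

```text
invalid input at $.plan[0]: expected keys dp, spin
```

Call:
arm_command([
  {"dp": [-38,-20,3]},
  {"dp": [-38,-20,3]},
  {"dp": [-38,-20,3]},
  {"dp": [-38,-20,3]},
  {"dp": [0,0,0]},
])

```text
invalid input at $.plan[0]: expected keys dp, spin
```

Run:
```python
from h import *
go(.616,-.022,.36,np.radians(167.7))
```

```text
at [235.8 578.8 404.7] yaw 157.8 q7 -0.09 t 1.3 | dp [-578.8 -413.    44.7] spin -0.172
```

Call:
arm_command([
  {"dp": [-39,-27,3],"spin": 0},
  {"dp": [-39,-27,3],"spin": 0},
  {"dp": [-39,-27,3],"spin": 0},
  {"dp": [-39,-27,3],"spin": 0},
  {"dp": [-39,-27,3],"spin": 0},
])

```text
clock: 1.8
position: [0.3662, 0.3784, 0.3899]
ee_rot: [0.192, 0.981, 0.0, 0.0]
ft_force: [1.5, -0.8, 0.4]
grip_width: 1.001
grasp_force: 0.0
```

Call:
arm_command([
  {"dp": [-39,-28,3],"spin": 0},
  {"dp": [-39,-28,3],"spin": 0},
  {"dp": [-39,-28,3],"spin": 0},
  {"dp": [-39,-28,3],"spin": 0},
  {"dp": [-39,-28,3],"spin": 0},
])

```text
clock: 2.3
position: [0.4939, 0.1752, 0.3749]
ee_rot: [0.192, 0.981, 0.0, 0.0]
ft_force: [1.2, 0.5, 0.3]
grip_width: 1.002
grasp_force: 0.0
```

Call:
arm_command([
  {"dp": [-39,-28,3],"spin": 0},
  {"dp": [-39,-28,3],"spin": 0},
  {"dp": [-38,-28,3],"spin": 0},
  {"dp": [-38,-27,3],"spin": 0},
  {"dp": [-36,-27,3],"spin": 0},
])

```text
clock: 2.8
position: [0.6179, -0.0241, 0.3598]
ee_rot: [0.192, 0.981, 0.0, 0.0]
ft_force: [0.5, 0.4, 0.3]
grip_width: 1.001
grasp_force: 0.0
```

Call:
arm_command([
  {"dp": [0,0,0],"spin": -0.086},
  {"dp": [0,0,0],"spin": -0.086},
  {"dp": [0,0,0],"spin": 0},
])

```text
clock: 3.1
position: [0.6172, -0.0227, 0.3595]
ee_rot: [0.107, 0.994, 0.0, -0.0]
ft_force: [-0.1, 0.3, 0.7]
grip_width: 1.001
grasp_force: 0.0
```

Run:
```python
from h import *
go(.616,-.022,.36,np.radians(167.7))
k=KRt('wrist'); im=cam('wrist','w1.png')
m=cv2.morphologyEx(mask(im,'blue')|mask(im,'orange'),cv2.MORPH_CLOSE,np.ones((9,9)))
b=max(blobs(m),key=np.sum); v,u=np.nonzero(b); print(u.min(),u.max(),v.min(),v.max())
print(rect(px2w('wrist',np.c_[u,v],.072,k)[:,:2]))
```

```text
at [617.2 -22.7 359.5] yaw 167.7 q7 1.42 t 3.1 | dp [ 1.3  0.4 -0.5] spin 0.001
282 380 137 325
(array([ 0.62077045, -0.02116483]), array([0.06549922, 0.13824144], dtype=float32), np.float32(-12.344922))
```

View pics/w1.png

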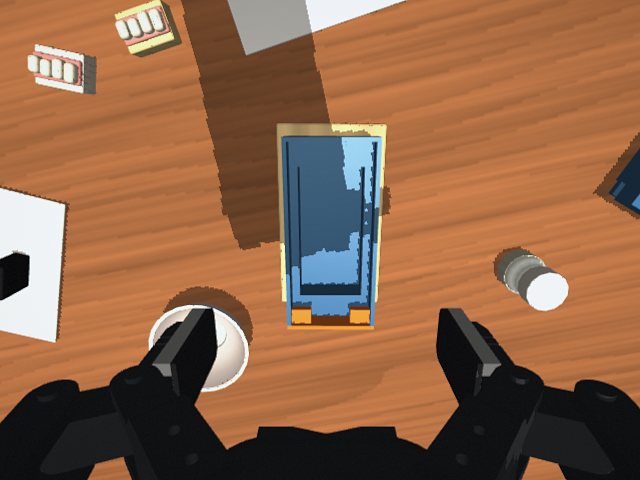

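The wrist view shows T1 with its plain end at v≈137, its orange end at v≈327, and its sides at u≈282–380. I'll refine the end edges.

Run:
```python
from h import *
im=cv2.imread('pics/w1.png'); h=cv2.cvtColor(im,cv2.COLOR_BGR2HSV)
for u in (300,331,360):
  print(u,[(v,*h[v,u]) for v in range(302,336,2)]); print([(v,*h[v,u]) for v in range(122,146,2)])
print([(u,*h[230,u]) for u in range(276,294,2)],[(u,*h[230,u]) for u in range(370,392,2)])
k=KRt('wrist'); print(px2w('wrist',[[331,137],[331,328]],.072,k))
```

```text
300 [(302, np.uint8(103), np.uint8(145), np.uint8(102)), (304, np.uint8(104), np.uint8(145), np.uint8(109)), (306, np.uint8(174), np.uint8(78), np.uint8(88)), (308, np.uint8(10), np.uint8(212), np.uint8(94)), (310, np.uint8(16), np.uint8(193), np.uint8(234)), (312, np.uint8(17), np.uint8(190), np.uint8(240)), (314, np.uint8(18), np.uint8(190), np.uint8(240)), (316, np.uint8(17), np.uint8(190), np.uint8(240)), (318, np.uint8(17), np.uint8(190), np.uint8(241)), (320, np.uint8(17), np.uint8(192), np.uint8(241)), (322, np.uint8(14), np.uint8(202), np.uint8(218)), (324, np.uint8(10), np.uint8(214), np.uint8(88)), (326, np.uint8(16), np.uint8(194), np.uint8(234)), (328, np.uint8(17), np.uint8(193), np.uint8(243)), (330, np.uint8(11), np.uint8(154), np.uint8(191)), (332, np.uint8(12), np.uint8(159), np.uint8(192)), (334, np.uint8(12), np.uint8(159), np.uint8(200))]
[(122, np.uint8(12), np.uint8(157), np.uint8(96)), (124, np.uint8(19), np.uint8(107), np.uint8(140)), (126, np.uint8(19), np.uint8(110), np.uint8(158)), (128, np.uint8(19), np.uint8(109), np.uint8(157)), (130, np.uint8(19), np.ui
[... 3760 characters left out ...]
71)), (292, np.uint8(104), np.uint8(133), np.uint8(117))] [(370, np.uint8(104), np.uint8(134), np.uint8(110)), (372, np.uint8(104), np.uint8(157), np.uint8(52)), (374, np.uint8(104), np.uint8(134), np.uint8(118)), (376, np.uint8(105), np.uint8(150), np.uint8(114)), (378, np.uint8(32), np.uint8(72), np.uint8(230)), (380, np.uint8(22), np.uint8(101), np.uint8(239)), (382, np.uint8(12), np.uint8(160), np.uint8(196)), (384, np.uint8(12), np.uint8(160), np.uint8(196)), (386, np.uint8(12), np.uint8(158), np.uint8(195)), (388, np.uint8(12), np.uint8(158), np.uint8(195)), (390, np.uint8(12), np.uint8(158), np.uint8(195))]
[[ 0.55331034 -0.00611799  0.072     ]
 [ 0.69104333 -0.03580106  0.072     ]]
```

Call:
arm_command([
  {"dp": [-4.5,2,40],"spin": 0},
  {"dp": [0,0,40],"spin": 0},
  {"dp": [0,0,40],"spin": 0},
  {"dp": [0,0,20],"spin": 0},
  {"dp": [0,0,0],"spin": 0},
])

```text
clock: 3.65
position: [0.6206, -0.0208, 0.2166]
ee_rot: [0.108, 0.994, -0.0, -0.003]
ft_force: [-0.3, 0.4, 1.1]
grip_width: 0.999
grasp_force: 0.0
```

Call:
arm_command([
  {"dp": [0,0,0],"spin": 0},
  {"dp": [0,0,0],"spin": 0},
  {"dp": [0,0,0],"spin": 0},
  {"dp": [0,0,0],"spin": 0},
  {"dp": [0,0,0],"spin": 0},
], grip=1, newtons=40)

```text
clock: 4.15
position: [0.6226, -0.0214, 0.2217]
ee_rot: [0.107, 0.994, 0.0, 0.001]
ft_force: [-1.3, 0.1, 6.4]
grip_width: 0.762
grasp_force: 46.7
```

Run:
```python
from h import *
go(.622,-.021,.30); o=manip.get_obs(); print(o['ft_force'],o['grasp_force'],o['grip_width'],o['ee_rot'])
```

```text
at [622.6 -21.4 221.7] yaw 167.7 q7 1.46 t 4.15 | dp [  0.5   0.4 -78.3] spin 0
[-1.27781435  0.06680449  6.39033269] 46.70784177258611 0.762131540776084 [1.07350820e-01 9.94220009e-01 4.24537190e-04 1.48169782e-03]
```

Call:
arm_command([
  {"dp": [0,0,-10],"spin": 0},
  {"dp": [0,0,-20],"spin": 0},
  {"dp": [0,0,-25],"spin": 0},
  {"dp": [0,0,-25],"spin": 0},
  {"dp": [0,0,0],"spin": 0},
])

```text
clock: 4.65
position: [0.6229, -0.0217, 0.3043]
ee_rot: [0.107, 0.994, 0.001, 0.003]
ft_force: [-0.2, 0.4, -1.1]
grip_width: 0.76
grasp_force: 45.8
```

Call:
arm_command([
  {"dp": [0,0,0],"spin": 0.14},
  {"dp": [0,0,0],"spin": 0.14},
  {"dp": [0,0,0],"spin": 0.14},
  {"dp": [0,0,0],"spin": 0.14},
  {"dp": [0,0,0],"spin": 0.14},
])

```text
clock: 5.15
position: [0.6217, -0.0214, 0.2995]
ee_rot: [0.444, 0.896, -0.0, -0.0]
ft_force: [0.2, 0.6, -1.6]
grip_width: 0.764
grasp_force: 45.7
```

Call:
arm_command([
  {"dp": [0,0,0],"spin": 0.14},
  {"dp": [0,0,0],"spin": 0.14},
  {"dp": [0,0,0],"spin": 0.14},
  {"dp": [0,0,0],"spin": 0.15},
  {"dp": [0,0,0],"spin": 0},
])

```text
clock: 5.65
position: [0.6217, -0.0212, 0.2994]
ee_rot: [0.677, 0.736, -0.0, -0.0]
ft_force: [-0.4, -0.1, -1.4]
grip_width: 0.761
grasp_force: 45.7
```

Run:
```python
from h import *
go(.426,.016,.197,np.radians(95)); o=manip.get_obs(); print(o['ft_force'],o['grasp_force'],o['grip_width'])
```

```text
at [621.7 -21.2 299.4] yaw 94.8 q7 0.25 t 5.65 | dp [  53.5 -191.9  102.6] spin -0.004
[-0.41107151 -0.1022901  -1.35424897] 45.6890601105988 0.7609649733396576
```

Call:
arm_command([
  {"dp": [11,-39,0],"spin": 0},
  {"dp": [11,-39,0],"spin": 0},
  {"dp": [11,-39,0],"spin": 0},
  {"dp": [11,-39,10],"spin": 0},
  {"dp": [10,-36,20],"spin": 0},
])

```text
clock: 6.15
position: [0.4247, 0.0162, 0.2701]
ee_rot: [0.674, 0.739, 0.001, 0.0]
ft_force: [-0.6, -0.3, -1.5]
grip_width: 0.761
grasp_force: 45.9
```

Call:
arm_command([
  {"dp": [0,0,30],"spin": 0},
  {"dp": [0,0,25],"spin": 0},
  {"dp": [0,0,15],"spin": 0},
  {"dp": [0,0,7],"spin": 0},
  {"dp": [0,0,0],"spin": 0},
])

```text
clock: 6.65
position: [0.4259, 0.0158, 0.1925]
ee_rot: [0.675, 0.738, -0.0, -0.0]
ft_force: [0.1, 0.3, -1.1]
grip_width: 0.758
grasp_force: 46.0
```

Run:
```python
from h import *
go(.426,.016,.192,np.radians(95)); o=manip.get_obs(); print(o['ft_force'],o['grasp_force'],o['grip_width'])
```

```text
at [425.9  15.8 192.5] yaw 95.1 q7 0.07 t 6.65 | dp [0.2 0.1 0.5] spin 0.002
[ 0.12594547  0.28858014 -1.12523714] 46.006309892982244 0.7583285785011276
```

Call:
arm_command([
  {"dp": [0,0,1],"spin": 0},
  {"dp": [0,0,0],"spin": 0},
])

```text
clock: 6.85
position: [0.4262, 0.0159, 0.192]
ee_rot: [0.676, 0.737, 0.0, 0.0]
ft_force: [-0.3, 0.5, -1.1]
grip_width: 0.762
grasp_force: 46.0
```

Call:
arm_command([
  {"dp": [0,0,0],"spin": 0},
  {"dp": [0,0,0],"spin": 0},
  {"dp": [0,0,0],"spin": 0},
  {"dp": [0,0,-20],"spin": 0},
  {"dp": [0,0,-40],"spin": 0},
], grip=-1)

```text
clock: 7.35
position: [0.425, 0.0158, 0.2507]
ee_rot: [0.676, 0.737, -0.002, -0.001]
ft_force: [1.0, 0.6, 1.6]
grip_width: 1.001
grasp_force: 0.0
```

Call:
arm_command([
  {"dp": [-40,0,-25],"spin": 0},
  {"dp": [-40,0,-25],"spin": 0},
  {"dp": [-40,0,-25],"spin": 0},
  {"dp": [-20,20,0],"spin": 0},
  {"dp": [0,0,0],"spin": 0},
])

```text
clock: 7.85
position: [0.4594, -0.1243, 0.3278]
ee_rot: [0.677, 0.736, 0.001, 0.002]
ft_force: [0.5, 1.3, 0.0]
grip_width: 1.0
grasp_force: 0.0
```

```bash
cat >> h.py <<'E'
def cast(near,name,z=.018):
    """full footprint of the cast near a world point, from the wrist camera"""
    k=KRt('wrist'); im=cam('wrist',name); uv=w2px('wrist',[*near,z],k)[0]; print('exp px',uv.round())
    m=cv2.morphologyEx(mask(im,'plaster'),cv2.MORPH_CLOSE,np.ones((7,7)))
    for b in blobs(m,800):
        v,u=np.nonzero(b); w=px2w('wrist',np.c_[u,v],z,k)[:,:2]; r=rect(w)
        if r[1][1]<.06: print('px',u.mean().round(),v.mean().round(),'c',r[0].round(4),'size',r[1].round(4),'36mm-yaw',r[2].round(1),'bgr',im[b].mean(0).round())
E
python3 - <<'E'
from h import *
go(.446,-.124,.36); cast([.446,-.124],'w2.png')
E
```

```text
at [ 459.4 -124.3  327.8] yaw 94.8 q7 0.3 t 7.85 | dp [  1.4 -13.2 -32.2] spin 0
exp px [307. 222.]
px 313.0 222.0 c [ 0.45   -0.1241] size [0.0269 0.0368] 36mm-yaw -85.3 bgr [120. 149. 174.]
px 323.0 308.0 c [ 0.464  -0.1944] size [0.0279 0.0448] 36mm-yaw 65.6 bgr [136. 153. 171.]
px 306.0 400.0 c [ 0.4557 -0.2885] size [0.0281 0.0438] 36mm-yaw 75.0 bgr [174. 193. 220.]
```

View pics/w2.png

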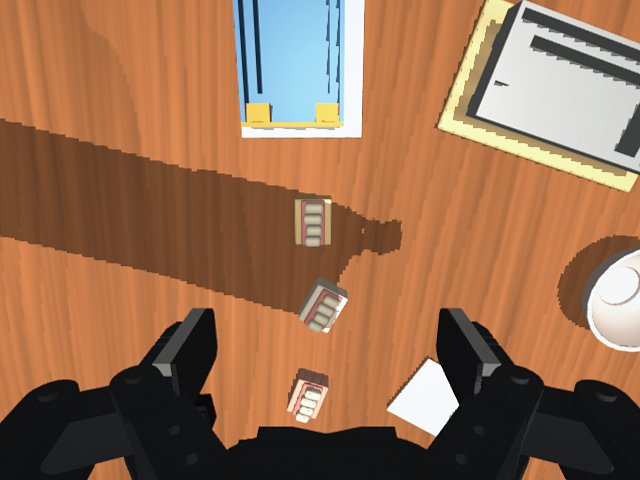

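The wrist view shows the buff cast at (313,222), the white one at (323,308), the pink one at (306,400), T1 on the mat with its orange end down, and the grey base at upper right. Next I'll grip the buff cast.

Call:
arm_command([
  {"dp": [1,-9.5,40],"spin": 0},
  {"dp": [0,0,40],"spin": 0},
  {"dp": [0,0,40],"spin": 0},
  {"dp": [0,0,22],"spin": 0},
  {"dp": [0,0,9],"spin": 0},
])

```text
clock: 8.4
position: [0.447, -0.1208, 0.1734]
ee_rot: [0.676, 0.737, -0.001, -0.002]
ft_force: [-0.6, 0.7, 0.8]
grip_width: 0.997
grasp_force: 0.0
```

Call:
arm_command([
  {"dp": [0,0,0],"spin": 0},
  {"dp": [0,0,0],"spin": 0},
  {"dp": [0,0,0],"spin": 0},
  {"dp": [0,0,0],"spin": 0},
  {"dp": [0,0,0],"spin": 0},
], grip=1, newtons=22)

```text
clock: 8.9
position: [0.4489, -0.1217, 0.1767]
ee_rot: [0.676, 0.737, 0.001, 0.0]
ft_force: [-1.6, 0.8, 8.5]
grip_width: 0.318
grasp_force: 23.7
```

Call:
arm_command([
  {"dp": [0,0,0],"spin": 0},
  {"dp": [0,0,0],"spin": 0},
  {"dp": [0,0,0],"spin": 0},
])

```text
clock: 9.2
position: [0.4489, -0.1217, 0.1767]
ee_rot: [0.676, 0.737, 0.001, 0.0]
ft_force: [-2.2, 0.5, 9.0]
grip_width: 0.318
grasp_force: 23.7
```

Call:
arm_command([
  {"dp": [0,0,-10],"spin": 0},
  {"dp": [0,0,-30],"spin": 0.15},
  {"dp": [0,0,-40],"spin": 0.14},
  {"dp": [0,0,-40],"spin": 0},
  {"dp": [0,0,0],"spin": 0},
])

```text
clock: 9.7
position: [0.4498, -0.1227, 0.3007]
ee_rot: [0.776, 0.631, 0.004, 0.002]
ft_force: [0.4, -0.5, -1.2]
grip_width: 0.318
grasp_force: 22.7
```

Run:
```python
from h import *
go(.6222,-.0211,.30,np.radians(77.7)); o=manip.get_obs(); print(o['ft_force'],o['grasp_force'],o['grip_width'])
```

```text
at [ 449.8 -122.7  300.7] yaw 78.3 q7 0.04 t 9.7 | dp [134.6 148.1   2.2] spin 0.01
[ 0.35918789 -0.48692514 -1.20385155] 22.7138614654541 0.3182029113442371
```

Call:
arm_command([
  {"dp": [27,29.6,0],"spin": 0},
  {"dp": [27,29.6,0],"spin": 0},
  {"dp": [27,29.6,0],"spin": 0},
  {"dp": [27,29.6,0],"spin": 0},
  {"dp": [26.6,29.7,0],"spin": 0.01},
])

```text
clock: 10.2
position: [0.6218, -0.0188, 0.2955]
ee_rot: [0.778, 0.628, -0.0, -0.0]
ft_force: [0.4, -0.5, 0.1]
grip_width: 0.315
grasp_force: 22.7
```

Call:
arm_command([
  {"dp": [0,0,30],"spin": 0},
  {"dp": [0,0,30],"spin": 0},
  {"dp": [0,0,30],"spin": 0},
  {"dp": [0,0,12],"spin": 0},
  {"dp": [0,0,0],"spin": 0},
])

```text
clock: 10.7
position: [0.62, -0.0198, 0.1925]
ee_rot: [0.779, 0.628, -0.001, -0.001]
ft_force: [0.4, -0.1, -0.7]
grip_width: 0.322
grasp_force: 22.7
```

Run:
```python
from h import *
go(.6222,-.0211,.189,np.radians(77.7)); o=manip.get_obs(); print(o['ft_force'],o['grasp_force'],o['grip_width'])
```

```text
at [620.  -19.8 192.5] yaw 77.7 q7 0.09 t 10.7 | dp [-0.8  2.4  3.5] spin 0.001
[ 0.448166   -0.05663528 -0.71667362] 22.656498849391937 0.32198588945596185
```

Call:
arm_command([
  {"dp": [-1,2,2],"spin": 0},
  {"dp": [0,0,1.5],"spin": 0},
  {"dp": [0,0,0.5],"spin": 0},
  {"dp": [0,0,0],"spin": 0},
])

```text
clock: 11.1
position: [0.6226, -0.0213, 0.1904]
ee_rot: [0.779, 0.628, 0.0, 0.0]
ft_force: [-0.1, 0.1, -1.5]
grip_width: 0.318
grasp_force: 22.7
```

Call:
arm_command([
  {"dp": [0,0,0],"spin": 0},
  {"dp": [0,0,0],"spin": 0},
  {"dp": [0,0,0],"spin": 0},
  {"dp": [0,0,0],"spin": 0},
  {"dp": [0,0,-20],"spin": 0},
], grip=0)

```text
clock: 11.6
position: [0.6215, -0.021, 0.2077]
ee_rot: [0.779, 0.628, -0.002, -0.001]
ft_force: [0.5, 0.3, 0.6]
grip_width: 0.497
grasp_force: 0.0
```

Call:
arm_command([
  {"dp": [0,0,-40],"spin": 0},
  {"dp": [0,0,-45],"spin": 0},
  {"dp": [0,0,-45],"spin": 0.15},
  {"dp": [0,0,-20],"spin": 0.15},
  {"dp": [0,0,0],"spin": 0.15},
])

```text
clock: 12.1
position: [0.6231, -0.0218, 0.3635]
ee_rot: [0.9, 0.435, 0.003, 0.001]
ft_force: [0.7, 0.6, -0.5]
grip_width: 0.5
grasp_force: 0.0
```

Call:
arm_command([
  {"dp": [0,0,0],"spin": 0.15},
  {"dp": [0,0,0],"spin": 0.15},
  {"dp": [0,0,0],"spin": 0.15},
  {"dp": [0,0,0],"spin": 0.15},
  {"dp": [0,0,0],"spin": 0.15},
])

```text
clock: 12.6
position: [0.6224, -0.0213, 0.3597]
ee_rot: [0.997, 0.075, 0.0, -0.0]
ft_force: [-0.0, -0.0, 0.1]
grip_width: 0.499
grasp_force: 0.0
```

Call:
arm_command([
  {"dp": [0,0,0],"spin": 0.15},
  {"dp": [0,0,0],"spin": 0.15},
  {"dp": [0,0,0],"spin": 0.07},
  {"dp": [0,0,0],"spin": 0},
])

```text
clock: 13.0
position: [0.6225, -0.0211, 0.3595]
ee_rot: [0.994, -0.107, -0.0, 0.0]
ft_force: [-0.6, 0.5, -0.1]
grip_width: 0.499
grasp_force: 0.0
```

Run:
```python
from h import *
go(.6222,-.0211,.36,np.radians(-12.3)); im=cam('wrist','w3.png')
```

```text
at [622.5 -21.1 359.5] yaw -12.3 q7 -1.4 t 13.0 | dp [-0.3  0.1 -0.5] spin 0.001
```

View pics/w3.png

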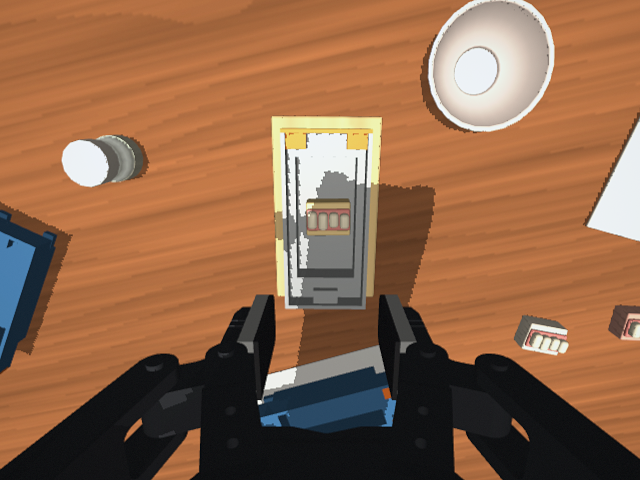

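The cast stands upright in the grey tray at (328,216). The tray rim runs from v≈129 at the orange end to v≈308. I'll measure the rim.

Run:
```python
from h import *
im=cv2.imread('pics/w3.png'); h=cv2.cvtColor(im,cv2.COLOR_BGR2HSV); k=KRt('wrist')
f=lambda u,v:'%d,%d,%d'%tuple(h[v,u])
print([(v,f(328,v)) for v in range(122,136)]); print([(v,f(340,v)) for v in range(302,316)])
print([(u,f(u,250)) for u in range(278,294)]); print([(u,f(u,270)) for u in range(360,376)])
a=px2w('wrist',[[328,129],[328,309],[284,250],[368,250]],.048,k); print(a.round(4), (a[0]+a[1])/2,np.linalg.norm(a[0]-a[1]),np.linalg.norm(a[2]-a[3]))
ax=np.array([np.cos(np.radians(-12.3)),np.sin(np.radians(-12.3))]); n=np.array([-ax[1],ax[0]])
print('along',a[:2,:2]@ax,'across',a[2:,:2]@n, 'tcp',np.array([.6225,-.0211])@ax,np.array([.6225,-.0211])@n)
```

```text
[(122, '31,71,241'), (123, '31,71,241'), (124, '31,71,241'), (125, '31,71,241'), (126, '30,70,241'), (127, '31,70,244'), (128, '23,113,204'), (129, '21,160,225'), (130, '24,149,240'), (131, '24,149,239'), (132, '24,157,240'), (133, '20,10,235'), (134, '105,15,245'), (135, '101,8,246')]
[(302, '60,4,66'), (303, '0,0,64'), (304, '60,4,63'), (305, '75,6,83'), (306, '45,4,114'), (307, '75,4,122'), (308, '15,17,118'), (309, '10,93,107'), (310, '12,167,98'), (311, '12,159,96'), (312, '12,159,96'), (313, '12,160,97'), (314, '12,159,98'), (315, '12,154,101')]
[(278, '30,72,240'), (279, '29,75,240'), (280, '28,79,240'), (281, '28,79,241'), (282, '28,83,239'), (283, '26,64,216'), (284, '90,3,194'), (285, '60,2,117'), (286, '60,2,117'), (287, '90,3,84'), (288, '60,4,60'), (289, '30,4,137'), (290, '30,2,240'), (291, '30,2,231'), (292, '40,3,228'), (293, '40,3,227')]
[(360, '45,4,121'), (361, '45,6,84'), (362, '75,8,63'), (363, '60,3,99'), (364, '45,4,125'), (365, '90,2,121'), (366, '21,20,129'), (367, '19,98,167'), (368, '19,111,177'), (369, '19,108,175'), (370, '19,110,174'), (371, '19,108,174'), (372, '19,107,172'), (373, '20,108,163'), (374, '19,109,143'), (375, '11,164,98')]
[[ 0.6918 -0.0384  0.048 ]
 [ 0.5531 -0.0089  0.048 ]
 [ 0.6103  0.014   0.048 ]
 [ 0.5966 -0.0501  0.048 ]] [ 0.62245325 -0.02366167  0.048     ] 0.14184242521583507 0.06556400195513297
along [0.68412609 0.54228561] across [0.14372089 0.07815736] tcp 0.6127058112363537 0.11199575383558888
```

Call:
arm_command([
  {"dp": [0,0,0],"spin": -0.144},
  {"dp": [0,0,0],"spin": -0.144},
  {"dp": [0,0,0],"spin": -0.144},
  {"dp": [0,0,0],"spin": -0.144},
  {"dp": [0,0,0],"spin": -0.144},
], grip=-1)

```text
clock: 13.55
position: [0.6224, -0.0214, 0.3599]
ee_rot: [0.967, 0.255, 0.0, -0.0]
ft_force: [0.9, 0.5, 0.3]
grip_width: 1.003
grasp_force: 0.0
```

Call:
arm_command([
  {"dp": [0,0,0],"spin": -0.144},
  {"dp": [0,0,0],"spin": -0.144},
  {"dp": [0,0,0],"spin": -0.144},
  {"dp": [0,0,0],"spin": -0.144},
  {"dp": [0,0,0],"spin": -0.144},
])

```text
clock: 14.05
position: [0.6224, -0.0214, 0.3599]
ee_rot: [0.815, 0.579, 0.0, 0.0]
ft_force: [0.2, -0.4, 0.1]
grip_width: 0.997
grasp_force: 0.0
```

Call:
arm_command([
  {"dp": [0,0,0],"spin": -0.144},
  {"dp": [0,0,0],"spin": -0.144},
  {"dp": [0,0,0],"spin": -0.147},
  {"dp": [0,0,0],"spin": 0},
])

```text
clock: 14.45
position: [0.6224, -0.0216, 0.36]
ee_rot: [0.673, 0.74, 0.0, 0.0]
ft_force: [-1.4, 0.1, 0.6]
grip_width: 1.001
grasp_force: 0.0
```

Call:
arm_command([
  {"dp": [10.9,-38.5,0],"spin": 0},
  {"dp": [10.9,-38.5,0],"spin": 0},
  {"dp": [10.9,-38.5,0],"spin": 0},
  {"dp": [10.9,-38.5,20],"spin": 0},
  {"dp": [10.9,-38.5,30],"spin": 0},
])

```text
clock: 14.95
position: [0.4248, 0.0157, 0.31]
ee_rot: [0.675, 0.738, 0.002, 0.0]
ft_force: [0.3, -0.4, -0.8]
grip_width: 1.006
grasp_force: 0.0
```

Call:
arm_command([
  {"dp": [0,0,20],"spin": 0},
  {"dp": [0,0,0],"spin": 0},
  {"dp": [0,0,0],"spin": 0},
])

```text
clock: 15.25
position: [0.4265, 0.0153, 0.2906]
ee_rot: [0.675, 0.738, 0.0, 0.0]
ft_force: [0.9, -1.2, 0.3]
grip_width: 1.003
grasp_force: 0.0
```

Run:
```python
from h import *
go(.426,.0158,.192,np.radians(95.1)); k=KRt('wrist'); im=cam('wrist','w4.png')
m=cv2.morphologyEx(mask(im,'blue')|mask(im,'orange'),cv2.MORPH_CLOSE,np.ones((9,9)))
b=max(blobs(m),key=np.sum); v,u=np.nonzero(b); print(u.min(),u.max(),v.min(),v.max())
print(rect(px2w('wrist',np.c_[u,v],.042,k)[:,:2]))
```

```text
at [426.5  15.3 290.6] yaw 95.1 q7 -0.08 t 15.25 | dp [ 0.6 -0.6 98.6] spin -0.0
267 382 129 351
(array([0.4265788 , 0.01591927]), array([0.06555023, 0.14082254], dtype=float32), np.float32(-84.927025))
```

Call:
arm_command([
  {"dp": [0.6,-0.6,40],"spin": 0},
  {"dp": [0,0,35],"spin": 0},
  {"dp": [0,0,18],"spin": 0},
  {"dp": [0,0,5.6],"spin": 0},
  {"dp": [0,0,0],"spin": 0},
])

```text
clock: 15.8
position: [0.426, 0.0159, 0.1914]
ee_rot: [0.675, 0.738, -0.0, 0.0]
ft_force: [0.3, -0.3, 0.1]
grip_width: 1.001
grasp_force: 0.0
```

Call:
arm_command([
  {"dp": [0,0,0],"spin": 0},
  {"dp": [0,0,0],"spin": 0},
  {"dp": [0,0,0],"spin": 0},
  {"dp": [0,0,0],"spin": 0},
  {"dp": [0,0,0],"spin": 0},
], grip=1, newtons=40)

```text
clock: 16.3
position: [0.426, 0.016, 0.1925]
ee_rot: [0.674, 0.738, 0.001, 0.0]
ft_force: [-0.2, -1.9, 7.9]
grip_width: 0.766
grasp_force: 43.7
```

Run:
```python
from h import *
go(.426,.0158,.192,np.radians(95.1)); o=manip.get_obs(); print(o['grasp_force'],o['grip_width'])
```

```text
at [426.   16.  192.5] yaw 95.2 q7 0.12 t 16.3 | dp [-0.2 -0.1  0.5] spin 0.002
43.677001828327775 0.7656252536768051
```

Call:
arm_command([
  {"dp": [0,0,-20],"spin": 0},
  {"dp": [0,0,-40],"spin": 0},
  {"dp": [0,0,-45],"spin": 0},
  {"dp": [0,0,-10],"spin": 0},
  {"dp": [0,0,0],"spin": 0},
])

```text
clock: 16.8
position: [0.4257, 0.0161, 0.3079]
ee_rot: [0.674, 0.739, 0.003, 0.0]
ft_force: [0.6, 0.2, -2.3]
grip_width: 0.763
grasp_force: 46.6
```

Call:
arm_command([
  {"dp": [-10.9,38.5,0],"spin": 0},
  {"dp": [-10.9,38.5,0],"spin": 0},
  {"dp": [-10.9,38.5,0],"spin": 0},
  {"dp": [-10.9,38.5,0],"spin": 0},
  {"dp": [-10.9,38.5,0],"spin": 0},
])

```text
clock: 17.3
position: [0.6231, -0.0209, 0.303]
ee_rot: [0.674, 0.739, -0.001, -0.001]
ft_force: [0.0, -0.0, 0.4]
grip_width: 0.766
grasp_force: 46.5
```

Call:
arm_command([
  {"dp": [0,0,0],"spin": 0.144},
  {"dp": [0,0,0],"spin": 0.144},
  {"dp": [0,0,0],"spin": 0.144},
  {"dp": [0,0,0],"spin": 0.144},
  {"dp": [0,0,0],"spin": 0.144},
])

```text
clock: 17.8
position: [0.6214, -0.021, 0.3038]
ee_rot: [0.893, 0.451, -0.001, -0.0]
ft_force: [-0.1, -0.0, -1.4]
grip_width: 0.764
grasp_force: 46.5
```

Call:
arm_command([
  {"dp": [0,0,0],"spin": 0.144},
  {"dp": [0,0,0],"spin": 0.144},
  {"dp": [0,0,0],"spin": 0.144},
  {"dp": [0,0,0],"spin": 0.144},
  {"dp": [0,0,0],"spin": 0.144},
])

```text
clock: 18.3
position: [0.6214, -0.0209, 0.304]
ee_rot: [0.994, 0.107, -0.001, 0.0]
ft_force: [-0.1, 0.4, -1.8]
grip_width: 0.761
grasp_force: 46.5
```

Call:
arm_command([
  {"dp": [0,0,0],"spin": 0.144},
  {"dp": [0,0,0],"spin": 0.144},
  {"dp": [0,0,0],"spin": 0.147},
  {"dp": [0,0,0],"spin": 0},
])

```text
clock: 18.7
position: [0.6215, -0.0208, 0.304]
ee_rot: [0.994, -0.108, -0.001, 0.001]
ft_force: [-0.0, 0.1, -2.0]
grip_width: 0.76
grasp_force: 46.6
```

Run:
```python
from h import *
go(.6224,-.0217,.245,np.radians(-12.3)); o=manip.get_obs(); print(o['grasp_force'],o['grip_width'])
```

```text
at [621.5 -20.8 304. ] yaw -12.4 q7 -1.3 t 18.7 | dp [ 1.2  0.6 59. ] spin -0.001
46.56303958967328 0.7601678577183598
```

Call:
arm_command([
  {"dp": [1.2,0.6,25],"spin": 0},
  {"dp": [0,0,22],"spin": 0},
  {"dp": [0,0,12],"spin": 0},
  {"dp": [0,0,4],"spin": 0},
  {"dp": [0,0,0],"spin": 0},
])

```text
clock: 19.2
position: [0.6228, -0.0218, 0.2428]
ee_rot: [0.994, -0.106, -0.0, 0.0]
ft_force: [-0.1, 0.2, -0.8]
grip_width: 0.763
grasp_force: 46.5
```

Run:
```python
from h import *
go(.6224,-.0217,.2345,np.radians(-12.3))
```

```text
at [622.8 -21.8 242.8] yaw -12.2 q7 -1.26 t 19.2 | dp [-0.4 -0.   8.3] spin 0.003
```

Call:
arm_command([
  {"dp": [0,0,2],"spin": 0},
  {"dp": [0,0,2],"spin": 0},
  {"dp": [0,0,1],"spin": 0},
  {"dp": [0,0,1],"spin": 0},
  {"dp": [0,0,0],"spin": 0},
])

```text
clock: 19.7
position: [0.6228, -0.0216, 0.2371]
ee_rot: [0.994, -0.106, 0.0, -0.0]
ft_force: [-0.4, -0.1, -1.1]
grip_width: 0.76
grasp_force: 46.5
```

Call:
arm_command([
  {"dp": [0,0,1.5],"spin": 0},
  {"dp": [0,0,1],"spin": 0},
  {"dp": [0,0,0.5],"spin": 0},
  {"dp": [0,0,0],"spin": 0},
])

```text
clock: 20.1
position: [0.6229, -0.0216, 0.2347]
ee_rot: [0.994, -0.106, -0.0, -0.0]
ft_force: [-3.3, 1.4, 5.5]
grip_width: 0.754
grasp_force: 47.4
```

Run:
```python
from h import *
go(.6224,-.0217,.2335,np.radians(-12.3)); print(manip.get_obs()['ft_force'])
```

```text
at [622.9 -21.6 234.7] yaw -12.2 q7 -1.26 t 20.1 | dp [-0.4  0.2  1.2] spin 0.002
[-3.29729129  1.38425745  5.46988219]
```

Call:
arm_command([
  {"dp": [0,0,0],"spin": 0},
  {"dp": [0,0,0],"spin": 0},
  {"dp": [0,0,0],"spin": 0},
  {"dp": [0,0,-20],"spin": 0},
  {"dp": [0,0,-40],"spin": 0},
], grip=-1)

```text
clock: 20.6
position: [0.6221, -0.0211, 0.2924]
ee_rot: [0.994, -0.106, -0.002, 0.0]
ft_force: [0.1, -0.6, 1.1]
grip_width: 1.004
grasp_force: 0.0
```

Call:
arm_command([
  {"dp": [0,0,-45],"spin": -0.14},
  {"dp": [0,0,-20],"spin": -0.14},
  {"dp": [0,0,0],"spin": -0.14},
  {"dp": [0,0,0],"spin": -0.14},
  {"dp": [0,0,0],"spin": -0.14},
])

```text
clock: 21.1
position: [0.6228, -0.0216, 0.3593]
ee_rot: [0.97, 0.244, 0.0, -0.0]
ft_force: [-0.5, 0.2, 0.7]
grip_width: 0.994
grasp_force: 0.0
```

Call:
arm_command([
  {"dp": [0,0,0],"spin": -0.14},
  {"dp": [0,0,0],"spin": -0.14},
  {"dp": [0,0,0],"spin": -0.14},
  {"dp": [0,0,0],"spin": -0.14},
  {"dp": [0,0,0],"spin": -0.1},
])

```text
clock: 21.6
position: [0.6228, -0.0218, 0.3591]
ee_rot: [0.839, 0.545, 0.0, -0.0]
ft_force: [0.1, -0.2, 0.1]
grip_width: 0.998
grasp_force: 0.0
```

Run:
```python
from h import *
go(.464,-.194,.33,np.radians(65.6)); cast([.464,-.194],'w5.png')
```

```text
at [622.8 -21.8 359.1] yaw 66.0 q7 -0.13 t 21.6 | dp [-221.9  -75.    29.1] spin 0.007
exp px [251. 429.]
```

Call:
arm_command([
  {"dp": [-44,-15,6],"spin": 0},
  {"dp": [-44,-15,6],"spin": 0},
  {"dp": [-44,-15,6],"spin": 0},
  {"dp": [-44,-15,6],"spin": 0},
  {"dp": [-44,-15,6],"spin": 0.007},
])

```text
clock: 22.15
position: [0.4625, -0.1926, 0.3287]
ee_rot: [0.843, 0.538, 0.0, -0.0]
ft_force: [-0.3, -0.7, 0.7]
grip_width: 0.997
grasp_force: 0.0
```

Call:
arm_command([
  {"dp": [0,0,0],"spin": 0},
])

```text
clock: 22.25
position: [0.4595, -0.1963, 0.3285]
ee_rot: [0.845, 0.535, 0.0, -0.001]
ft_force: [0.2, 1.2, 0.4]
grip_width: 0.997
grasp_force: 0.0
```

Run:
```python
from h import *
cast([.464,-.194],'w5.png'); go(.464,-.194,.177,np.radians(65.6))
```

```text
exp px [330. 220.]
px 331.0 222.0 c [ 0.464  -0.1954] size [0.0277 0.0401] 36mm-yaw 65.7 bgr [132. 146. 164.]
px 370.0 322.0 c [ 0.4567 -0.2878] size [0.0275 0.0408] 36mm-yaw 75.1 bgr [139. 156. 184.]
at [ 461.9 -193.6  328.9] yaw 64.9 q7 0.08 t 22.3 | dp [  0.2   2.1 151.9] spin -0.013
```

Call:
arm_command([
  {"dp": [0,2,40],"spin": -0.013},
  {"dp": [0,0,40],"spin": 0},
  {"dp": [0,0,40],"spin": 0},
  {"dp": [0,0,22],"spin": 0},
  {"dp": [0,0,9],"spin": 0},
])

```text
clock: 22.8
position: [0.4657, -0.1912, 0.1758]
ee_rot: [0.839, 0.545, -0.001, -0.001]
ft_force: [0.4, 0.5, 1.1]
grip_width: 1.001
grasp_force: 0.0
```

Call:
arm_command([
  {"dp": [0,0,0],"spin": 0},
  {"dp": [0,0,0],"spin": 0},
  {"dp": [0,0,0],"spin": 0},
  {"dp": [0,0,0],"spin": 0},
  {"dp": [0,0,0],"spin": 0},
], grip=1, newtons=22)

```text
clock: 23.3
position: [0.4664, -0.1921, 0.1791]
ee_rot: [0.838, 0.545, 0.001, 0.0]
ft_force: [-1.1, 2.2, 6.3]
grip_width: 0.321
grasp_force: 23.5
```

Call:
arm_command([
  {"dp": [0,0,0],"spin": 0},
  {"dp": [0,0,0],"spin": 0},
])

```text
clock: 23.5
position: [0.4663, -0.1921, 0.1791]
ee_rot: [0.838, 0.545, 0.001, 0.0]
ft_force: [-0.2, 1.0, 7.0]
grip_width: 0.32
grasp_force: 23.5
```

Call:
arm_command([
  {"dp": [0,0,-10],"spin": 0},
  {"dp": [0,0,-30],"spin": -0.1},
  {"dp": [0,0,-40],"spin": -0.111},
  {"dp": [0,0,-40],"spin": 0},
  {"dp": [0,0,0],"spin": 0},
])

```text
clock: 24.0
position: [0.4669, -0.1935, 0.3031]
ee_rot: [0.777, 0.63, 0.003, 0.002]
ft_force: [0.2, 0.9, -1.6]
grip_width: 0.322
grasp_force: 22.7
```

Run:
```python
from h import *
go(.6224,-.0217,.30,np.radians(77.7)); o=manip.get_obs(); print(o['ft_force'],o['grasp_force'],o['grip_width'])
```

```text
at [ 466.9 -193.5  303.1] yaw 78.1 q7 0.33 t 24.0 | dp [200.2 116.7   4.3] spin 0.007
[ 0.16390581  0.85910267 -1.56311172] 22.73142099380493 0.32196091245364705
```

Call:
arm_command([
  {"dp": [40,23.3,0],"spin": 0},
  {"dp": [40,23.3,0],"spin": 0},
  {"dp": [40,23.3,0],"spin": 0},
  {"dp": [40,23.3,0],"spin": 0},
  {"dp": [40,23.3,0],"spin": 0.007},
])

```text
clock: 24.5
position: [0.6218, -0.0186, 0.2982]
ee_rot: [0.779, 0.628, 0.0, -0.0]
ft_force: [0.8, -0.6, -0.0]
grip_width: 0.321
grasp_force: 22.7
```

Call:
arm_command([
  {"dp": [0,0,0],"spin": 0},
])

```text
clock: 24.6
position: [0.6238, -0.0132, 0.2972]
ee_rot: [0.776, 0.631, 0.0, -0.0]
ft_force: [-0.8, -0.2, -0.3]
grip_width: 0.321
grasp_force: 22.7
```

Run:
```python
from h import *
go(.6224,-.0217,.227,np.radians(77.7)); o=manip.get_obs(); print(o['ft_force'],o['grasp_force'],o['grip_width'])
```

```text
at [623.8 -13.2 297.2] yaw 78.2 q7 0.08 t 24.6 | dp [-8.7  0.4 70.2] spin 0.009
[-0.82139521 -0.19943215 -0.26870257] 22.707839012145996 0.32109576617444463
```

Call:
arm_command([
  {"dp": [0,0,20],"spin": 0},
  {"dp": [0,0,15],"spin": 0},
  {"dp": [0,0,0],"spin": 0},
  {"dp": [0,0,0],"spin": 0},
])

```text
clock: 25.0
position: [0.6207, -0.0206, 0.2632]
ee_rot: [0.779, 0.627, -0.0, -0.0]
ft_force: [0.5, -0.5, -1.4]
grip_width: 0.318
grasp_force: 22.7
```

Run:
```python
from h import *
go(.6224,-.0217,.227,np.radians(77.7))
```

```text
at [620.7 -20.6 263.2] yaw 77.7 q7 0.11 t 25.0 | dp [-0.7  1.9 36.2] spin 0.0
```

Call:
arm_command([
  {"dp": [-0.7,1.9,18],"spin": 0},
  {"dp": [0,0,12],"spin": 0},
  {"dp": [0,0,4],"spin": 0},
  {"dp": [0,0,2.5],"spin": 0},
  {"dp": [0,0,0],"spin": 0},
])

```text
clock: 25.5
position: [0.6226, -0.0216, 0.2267]
ee_rot: [0.779, 0.627, -0.0, -0.0]
ft_force: [-0.3, -0.6, -1.1]
grip_width: 0.323
grasp_force: 22.7
```

Call:
arm_command([
  {"dp": [0,0,0],"spin": 0},
  {"dp": [0,0,0],"spin": 0},
  {"dp": [0,0,0],"spin": 0},
])

```text
clock: 25.8
position: [0.6227, -0.0214, 0.2268]
ee_rot: [0.779, 0.628, 0.0, 0.0]
ft_force: [0.2, -0.1, -0.4]
grip_width: 0.322
grasp_force: 22.7
```

Call:
arm_command([
  {"dp": [0,0,0],"spin": 0},
  {"dp": [0,0,0],"spin": 0},
  {"dp": [0,0,0],"spin": 0},
  {"dp": [0,0,0],"spin": 0},
  {"dp": [0,0,-20],"spin": 0},
], grip=0)

```text
clock: 26.3
position: [0.6218, -0.0211, 0.2447]
ee_rot: [0.779, 0.628, -0.002, -0.001]
ft_force: [-0.6, 0.0, -0.1]
grip_width: 0.502
grasp_force: 0.0
```

Call:
arm_command([
  {"dp": [0,0,-40],"spin": 0},
  {"dp": [0,0,-40],"spin": 0},
  {"dp": [0,0,-40],"spin": 0},
  {"dp": [0,0,0],"spin": 0},
  {"dp": [0,0,0],"spin": 0},
])

```text
clock: 26.8
position: [0.6227, -0.0214, 0.3671]
ee_rot: [0.779, 0.628, 0.001, 0.0]
ft_force: [-0.6, -0.1, -0.7]
grip_width: 0.5
grasp_force: 0.0
```

Run:
```python
from h import *
go(.614,.279,.36,np.radians(140)); cam('wrist','w6.png')
```

```text
at [622.7 -21.4 367.1] yaw 77.7 q7 0.05 t 26.8 | dp [291.7 -72.3   7.3] spin -1.086
```

View pics/w6.png

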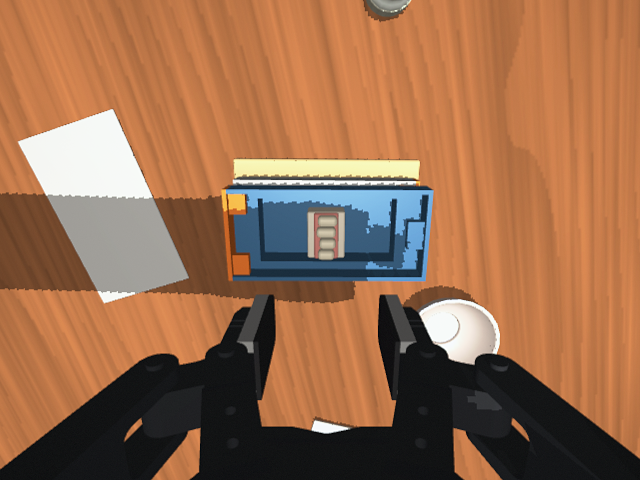

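T1 sits turned on the base, with its orange end now at the left (232,235) and the white cast upright inside at (326,236). T2 is next.

Call:
arm_command([
  {"dp": [41.7,-10.3,1],"spin": 0},
  {"dp": [41.7,-10.3,1],"spin": 0},
  {"dp": [41.7,-10.3,1],"spin": 0},
  {"dp": [41.7,-10.3,1],"spin": 0},
  {"dp": [41.7,-10.3,1],"spin": 0},
], grip=-1)

```text
clock: 27.35
position: [0.6159, 0.1951, 0.3598]
ee_rot: [0.779, 0.628, -0.001, -0.0]
ft_force: [-0.3, -0.1, 0.2]
grip_width: 1.001
grasp_force: 0.0
```

Call:
arm_command([
  {"dp": [41.7,-10.3,1],"spin": 0},
  {"dp": [41.7,-10.3,1],"spin": 0},
  {"dp": [0,0,0],"spin": -0.136},
  {"dp": [0,0,0],"spin": -0.136},
  {"dp": [0,0,0],"spin": -0.136},
])

```text
clock: 27.85
position: [0.6137, 0.2796, 0.3574]
ee_rot: [0.633, 0.774, -0.001, -0.0]
ft_force: [-0.1, -0.7, -0.6]
grip_width: 0.999
grasp_force: 0.0
```

Call:
arm_command([
  {"dp": [0,0,0],"spin": -0.136},
  {"dp": [0,0,0],"spin": -0.136},
  {"dp": [0,0,0],"spin": -0.136},
  {"dp": [0,0,0],"spin": -0.136},
  {"dp": [0,0,0],"spin": -0.134},
])

```text
clock: 28.35
position: [0.6138, 0.2792, 0.3575]
ee_rot: [0.34, 0.941, -0.001, -0.001]
ft_force: [0.2, 0.7, 0.3]
grip_width: 1.004
grasp_force: 0.0
```

Call:
arm_command([
  {"dp": [0,0,0],"spin": 0},
  {"dp": [0,0,0],"spin": 0},
  {"dp": [0,0,0],"spin": 0},
])

```text
clock: 28.65
position: [0.614, 0.2792, 0.3589]
ee_rot: [0.344, 0.939, -0.0, -0.0]
ft_force: [0.5, 0.7, -0.4]
grip_width: 1.005
grasp_force: 0.0
```

```bash
cat >> h.py <<'E'
def tray(z,name):
    k=KRt('wrist'); im=cam('wrist',name)
    m=cv2.morphologyEx(mask(im,'blue')|mask(im,'orange'),cv2.MORPH_CLOSE,np.ones((9,9)))
    b=max(blobs(m),key=np.sum); v,u=np.nonzero(b); print(u.min(),u.max(),v.min(),v.max())
    r=rect(px2w('wrist',np.c_[u,v],z,k)[:,:2]); print(r); return r
E
python3 - <<'E'
from h import *
r=tray(.04,'w7.png'); go(*r[0],.19,np.radians(r[2]+180))
E
```

```text
291 377 138 307
(array([0.62130365, 0.27996582]), array([0.06554642, 0.1373831 ], dtype=float32), np.float32(-40.235527))
at [614.1 279.2 359.1] yaw 139.8 q7 0.59 t 28.7 | dp [ -5.1   5.4 169.1] spin 0.001
```

View pics/w7.png

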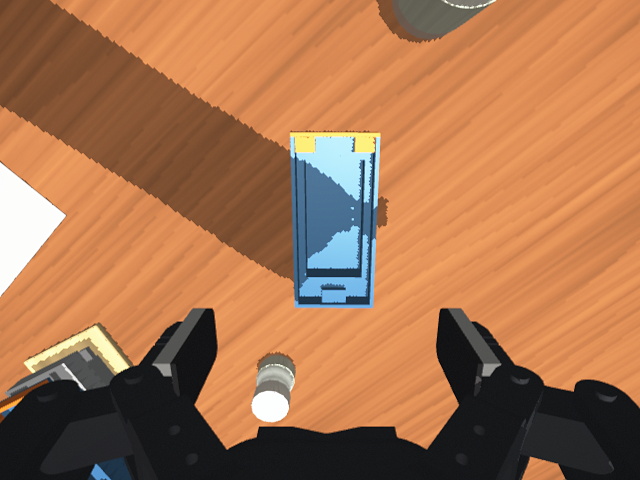

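T2 is clear, with its orange end at v≈132, its plain end at v≈308, and lugs at (305,144) and (364,144). I'll check the exact centre.

Run:
```python
from h import *
im=cv2.imread('pics/w7.png').astype(int); k=KRt('wrist')
print([(v,*im[v,335]) for v in range(127,140)]); print([(v,*im[v,345]) for v in range(303,312)])
a=px2w('wrist',[[335,131.5],[335,307.5]],.04,k); print(a,np.linalg.norm(a[0]-a[1])); c=a.mean(0); go(c[0],c[1])
```

```text
[(127, np.int64(85), np.int64(139), np.int64(221)), (128, np.int64(83), np.int64(137), np.int64(218)), (129, np.int64(82), np.int64(135), np.int64(214)), (130, np.int64(81), np.int64(133), np.int64(212)), (131, np.int64(56), np.int64(92), np.int64(156)), (132, np.int64(84), np.int64(180), np.int64(227)), (133, np.int64(122), np.int64(240), np.int64(255)), (134, np.int64(128), np.int64(244), np.int64(254)), (135, np.int64(121), np.int64(242), np.int64(255)), (136, np.int64(191), np.int64(242), np.int64(250)), (137, np.int64(255), np.int64(241), np.int64(216)), (138, np.int64(255), np.int64(241), np.int64(190)), (139, np.int64(254), np.int64(241), np.int64(191))]
[(303, np.int64(78), np.int64(57), np.int64(34)), (304, np.int64(130), np.int64(96), np.int64(59)), (305, np.int64(221), np.int64(166), np.int64(102)), (306, np.int64(237), np.int64(184), np.int64(110)), (307, np.int64(222), np.int64(177), np.int64(127)), (308, np.int64(143), np.int64(162), np.int64(223)), (309, np.int64(89), np.int64(155), np.int64(239)), (310, np.int64(95), np.int64(157), np.int64(237)), (311, np.int64(96), np.int64(157), np.int64(237))]
[[0.56556574 0.32743495 0.04      ]
 [0.67514723 0.23631238 0.04      ]] 0.14251815411119195
at [614.1 279.2 359.1] yaw 139.8 q7 0.59 t 28.7 | dp [-3.1  6.1 -0. ] spin 0
```

Call:
arm_command([
  {"dp": [-3.5,5.5,40],"spin": 0},
  {"dp": [0,0,45],"spin": 0},
  {"dp": [0,0,45],"spin": 0},
  {"dp": [0,0,28],"spin": 0},
  {"dp": [0,0,11],"spin": 0},
])

```text
clock: 29.2
position: [0.6192, 0.2809, 0.1871]
ee_rot: [0.343, 0.939, -0.002, -0.002]
ft_force: [0.3, 0.1, -0.6]
grip_width: 1.0
grasp_force: 0.0
```

Call:
arm_command([
  {"dp": [0,0,0],"spin": 0},
  {"dp": [0,0,0],"spin": 0},
  {"dp": [0,0,0],"spin": 0},
])

```text
clock: 29.5
position: [0.6211, 0.2814, 0.1928]
ee_rot: [0.342, 0.94, 0.001, 0.001]
ft_force: [0.8, 1.2, 0.5]
grip_width: 1.001
grasp_force: 0.0
```

Call:
arm_command([
  {"dp": [0,0,0],"spin": 0},
  {"dp": [0,0,0],"spin": 0},
  {"dp": [0,0,0],"spin": 0},
  {"dp": [0,0,0],"spin": 0},
  {"dp": [0,0,0],"spin": 0},
], grip=1, newtons=40)

```text
clock: 30.0
position: [0.6208, 0.2813, 0.1922]
ee_rot: [0.342, 0.94, 0.001, 0.001]
ft_force: [-1.6, 0.1, 5.5]
grip_width: 0.76
grasp_force: 44.9
```

Run:
```python
from h import *
go(.6191,.2812,.19); o=manip.get_obs(); print(o['grasp_force'],o['grip_width'],o['ft_force'])
```

```text
at [620.8 281.3 192.2] yaw 140.0 q7 0.66 t 30.0 | dp [ 1.2 -1.2  2.2] spin 0
44.88628149032593 0.7600517933326641 [-1.55870015  0.0700136   5.47351005]
```

Call:
arm_command([
  {"dp": [0,0,-20],"spin": 0},
  {"dp": [0,0,-40],"spin": 0},
  {"dp": [0,0,-40],"spin": 0},
  {"dp": [0,0,-38],"spin": 0.14},
  {"dp": [0,0,0],"spin": 0.14},
])

```text
clock: 30.5
position: [0.6217, 0.2809, 0.3354]
ee_rot: [0.473, 0.881, 0.004, 0.002]
ft_force: [0.1, -0.5, -1.9]
grip_width: 0.762
grasp_force: 45.1
```

Call:
arm_command([
  {"dp": [0,0,0],"spin": 0.14},
  {"dp": [0,0,0],"spin": 0.14},
  {"dp": [0,0,0],"spin": 0.14},
  {"dp": [0,0,0],"spin": 0.14},
  {"dp": [0,0,0],"spin": 0},
])

```text
clock: 31.0
position: [0.6202, 0.2813, 0.3288]
ee_rot: [0.696, 0.718, 0.0, 0.0]
ft_force: [-0.6, 0.3, -1.1]
grip_width: 0.759
grasp_force: 45.1
```

Run:
```python
from h import *
go(.6224,-.0217,.32,np.radians(-12.3))
```

```text
at [620.2 281.3 328.8] yaw 91.7 q7 -0.16 t 31.0 | dp [-302.9   -6.9    8.8] spin 1.815
```

Call:
arm_command([
  {"dp": [-37.9,-0.9,0],"spin": 0},
  {"dp": [-37.9,-0.9,0],"spin": 0},
  {"dp": [-37.9,-0.9,0],"spin": 0},
  {"dp": [-37.9,-0.9,0],"spin": 0},
  {"dp": [-37.9,-0.9,0],"spin": 0},
])

```text
clock: 31.5
position: [0.6217, 0.09, 0.329]
ee_rot: [0.694, 0.72, 0.0, -0.0]
ft_force: [0.5, 0.1, -0.1]
grip_width: 0.759
grasp_force: 45.1
```

Call:
arm_command([
  {"dp": [-37.9,-0.9,0],"spin": 0},
  {"dp": [-37.9,-0.9,0],"spin": 0},
  {"dp": [-37.6,-0.6,0],"spin": 0},
  {"dp": [0,0,0],"spin": 0.14},
  {"dp": [0,0,0],"spin": 0.14},
])

```text
clock: 32.0
position: [0.6229, -0.024, 0.3291]
ee_rot: [0.79, 0.613, 0.0, -0.0]
ft_force: [-0.3, 0.6, -2.2]
grip_width: 0.764
grasp_force: 45.1
```

Call:
arm_command([
  {"dp": [0,0,0],"spin": 0.14},
  {"dp": [0,0,0],"spin": 0.14},
  {"dp": [0,0,0],"spin": 0.14},
  {"dp": [0,0,0],"spin": 0.14},
  {"dp": [0,0,0],"spin": 0.14},
])

```text
clock: 32.5
position: [0.6231, -0.0219, 0.3288]
ee_rot: [0.952, 0.306, 0.0, -0.0]
ft_force: [0.4, -0.7, -1.1]
grip_width: 0.763
grasp_force: 45.1
```

Call:
arm_command([
  {"dp": [0,0,0],"spin": 0.14},
  {"dp": [0,0,0],"spin": 0.14},
  {"dp": [0,0,0],"spin": 0.14},
  {"dp": [0,0,0],"spin": 0.14},
  {"dp": [0,0,0],"spin": 0.14},
])

```text
clock: 33.0
position: [0.6232, -0.0218, 0.3287]
ee_rot: [0.999, -0.039, -0.0, -0.0]
ft_force: [-0.2, -0.2, -2.1]
grip_width: 0.761
grasp_force: 45.1
```

Call:
arm_command([
  {"dp": [0,0,0],"spin": 0.135},
  {"dp": [0,0,0],"spin": 0},
  {"dp": [0,0,0],"spin": 0},
])

```text
clock: 33.3
position: [0.6232, -0.0219, 0.3286]
ee_rot: [0.995, -0.103, -0.0, -0.0]
ft_force: [-0.2, -0.3, -2.2]
grip_width: 0.76
grasp_force: 45.1
```

Run:
```python
from h import *
go(.6224,-.0217,.2722,np.radians(-12.3)); o=manip.get_obs(); print(o['grip_width'])
```

```text
at [623.2 -21.9 328.6] yaw -11.8 q7 -1.3 t 33.3 | dp [-0.8  0.  56.4] spin 0.009
0.7597401499510935
```

Call:
arm_command([
  {"dp": [-0.6,0,20],"spin": 0.008},
  {"dp": [0,0,18],"spin": 0},
  {"dp": [0,0,7],"spin": 0},
  {"dp": [0,0,2],"spin": 0},
  {"dp": [0,0,0],"spin": 0},
])

```text
clock: 33.8
position: [0.6226, -0.0218, 0.2817]
ee_rot: [0.994, -0.109, -0.0, 0.0]
ft_force: [0.6, 0.7, -1.6]
grip_width: 0.766
grasp_force: 45.1
```

Run:
```python
from h import *
go(.6225,-.0217,.2722,np.radians(-12.2))
```

```text
at [622.6 -21.8 281.7] yaw -12.6 q7 -1.29 t 33.8 | dp [-0.2 -0.1  9.5] spin -0.006
```

Call:
arm_command([
  {"dp": [0,0,2],"spin": 0},
  {"dp": [0,0,2],"spin": 0},
  {"dp": [0,0,1.5],"spin": 0},
  {"dp": [0,0,1],"spin": 0},
  {"dp": [0,0,0],"spin": 0},
])

```text
clock: 34.3
position: [0.6226, -0.0217, 0.275]
ee_rot: [0.994, -0.11, -0.0, -0.0]
ft_force: [-0.3, 0.5, -1.1]
grip_width: 0.762
grasp_force: 45.1
```

Call:
arm_command([
  {"dp": [0,0,1.5],"spin": 0},
  {"dp": [0,0,1],"spin": 0},
  {"dp": [0,0,0],"spin": 0},
  {"dp": [0,0,0],"spin": 0},
])

```text
clock: 34.7
position: [0.6226, -0.0217, 0.2726]
ee_rot: [0.994, -0.11, 0.0, -0.0]
ft_force: [0.2, 0.4, -1.6]
grip_width: 0.759
grasp_force: 45.1
```

Call:
arm_command([
  {"dp": [0,0,0.7],"spin": 0},
  {"dp": [0,0,0.5],"spin": 0},
  {"dp": [0,0,0],"spin": 0},
  {"dp": [0,0,0],"spin": 0},
])

```text
clock: 35.1
position: [0.6226, -0.0218, 0.2721]
ee_rot: [0.994, -0.11, 0.0, -0.0]
ft_force: [-2.4, 0.5, 6.9]
grip_width: 0.761
grasp_force: 46.0
```

Call:
arm_command([
  {"dp": [0,0,0],"spin": 0},
  {"dp": [0,0,0],"spin": 0},
  {"dp": [0,0,0],"spin": 0},
  {"dp": [0,0,-20],"spin": 0},
  {"dp": [0,0,-40],"spin": 0},
], grip=-1)

```text
clock: 35.6
position: [0.6219, -0.0211, 0.3296]
ee_rot: [0.994, -0.11, -0.002, 0.0]
ft_force: [0.1, -0.2, 0.8]
grip_width: 0.999
grasp_force: 0.0
```

Call:
arm_command([
  {"dp": [0,0,-30],"spin": -0.14},
  {"dp": [0,0,0],"spin": -0.14},
  {"dp": [0,0,0],"spin": -0.14},
  {"dp": [0,0,0],"spin": -0.14},
  {"dp": [0,0,0],"spin": -0.14},
])

```text
clock: 36.1
position: [0.6226, -0.0217, 0.3614]
ee_rot: [0.971, 0.24, 0.0, -0.0]
ft_force: [-0.5, 0.1, -0.3]
grip_width: 0.994
grasp_force: 0.0
```

Call:
arm_command([
  {"dp": [0,0,0],"spin": -0.14},
  {"dp": [0,0,0],"spin": -0.14},
  {"dp": [0,0,0],"spin": -0.14},
  {"dp": [0,0,0],"spin": -0.14},
  {"dp": [0,0,0],"spin": -0.14},
])

```text
clock: 36.6
position: [0.6225, -0.0218, 0.3614]
ee_rot: [0.829, 0.559, 0.0, -0.0]
ft_force: [0.2, -0.0, -0.1]
grip_width: 1.0
grasp_force: 0.0
```

Call:
arm_command([
  {"dp": [0,0,0],"spin": -0.13},
  {"dp": [0,0,0],"spin": 0},
  {"dp": [0,0,0],"spin": 0},
])

```text
clock: 36.9
position: [0.6226, -0.0219, 0.3614]
ee_rot: [0.794, 0.607, 0.0, -0.0]
ft_force: [0.3, 0.2, -0.4]
grip_width: 1.003
grasp_force: 0.0
```

Run:
```python
from h import *
go(.456,-.287,.33,np.radians(75)); r=tray(.12,'w8.png'); cam('top','t1.png'); print(finder.find_in('top','C3_c')[:3])
```

```text
at [622.6 -21.9 361.4] yaw 74.8 q7 0.01 t 36.9 | dp [-299.5  -91.3   31.3] spin -0.003
202 446 179 316
(array([ 0.62050073, -0.01793124]), array([0.07713328, 0.14549568], dtype=float32), np.float32(-11.438777))
[{'position': [0.4117, -0.2685, 0.0193], 'score': 0.74}, {'position': [0.4051, -0.3604, 0.0185], 'score': 0.62}, {'position': [0.3513, -0.3123, 0.0229], 'score': 0.59}]
```

View pics/w8.png

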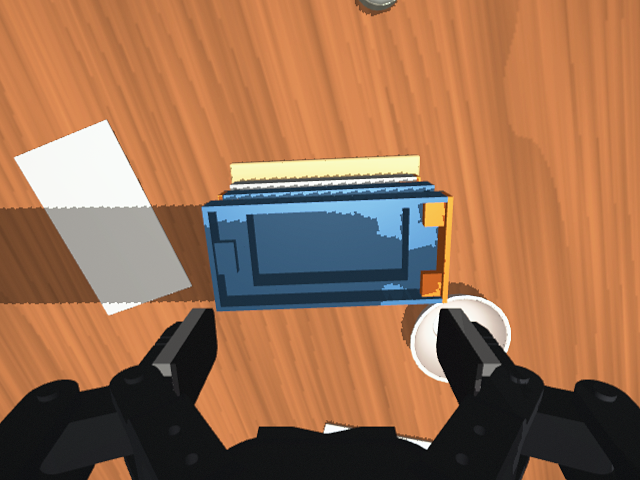

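T2 stands on T1 with its orange end at the right (437,245). The pink cast seems to have been knocked aside, so I'll check the top picture by colour.

Run:
```python
from h import *
im=cv2.imread('pics/t1.png')
for p in [(.4117,-.2685),(.4051,-.3604),(.456,-.287)]:
    u,v=w2px('top',[*p,.02])[0].astype(int); c=im[v-18:v+18,u-18:u+18]; print(u,v,c.reshape(-1,3).mean(0), mask(c,'plaster').sum(), mask(c,'black').sum())
    m=mask(c,'plaster'); 
    if m.sum()>60:
        b=max(blobs(m,20),key=np.sum); y,x=np.nonzero(b); print(rect(px2w('top',np.c_[x+u-18,y+v-18],.02)[:,:2]))
cv2.imwrite('pics/t1c.png',cv2.resize(im[180:340,360:560],None,fx=3,fy=3))
```

```text
453 291 [ 57.68055556  95.18904321 155.41898148] 197 0
(array([ 0.41075052, -0.27389334]), array([0.02662907, 0.03620352], dtype=float32), np.float32(74.79029))
496 290 [ 35.10262346  68.78626543 125.22685185] 0 240
458 269 [ 41.55324074  82.3904321  150.11805556] 21 0
```

View pics/t1c.png

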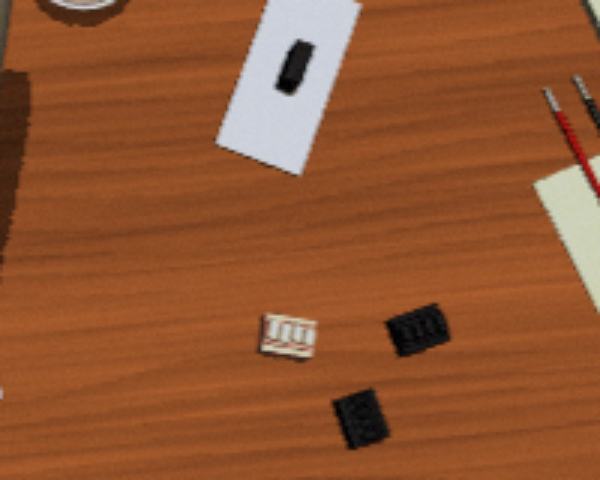

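The pink cast was knocked to crop (288,336), about (0.413,-0.274), still upright. The decoys are the two black ones. Now over the pink cast.

Call:
arm_command([
  {"dp": [-37.3,-16.8,0],"spin": 0},
  {"dp": [-37.3,-16.8,0],"spin": 0},
  {"dp": [-37.3,-16.8,4],"spin": 0},
  {"dp": [-37.3,-16.8,6],"spin": 0},
  {"dp": [-37.3,-16.8,6],"spin": 0},
], grip=-0.4)

```text
clock: 37.55
position: [0.4921, -0.1814, 0.3452]
ee_rot: [0.794, 0.608, 0.0, -0.0]
ft_force: [0.2, 0.3, 0.2]
grip_width: 0.699
grasp_force: 0.0
```

Call:
arm_command([
  {"dp": [-37.3,-16.8,6],"spin": 0},
  {"dp": [-37.3,-16.8,6],"spin": 0},
  {"dp": [-37.3,-16.8,4],"spin": 0},
  {"dp": [0,0,0],"spin": 0},
  {"dp": [0,0,0],"spin": 0},
])

```text
clock: 38.05
position: [0.4152, -0.2759, 0.3294]
ee_rot: [0.794, 0.608, 0.0, -0.0]
ft_force: [0.3, 0.8, -0.2]
grip_width: 0.699
grasp_force: 0.0
```

Call:
arm_command([
  {"dp": [0,0,0],"spin": 0},
  {"dp": [0,0,0],"spin": 0},
])

```text
clock: 38.25
position: [0.4166, -0.2744, 0.3294]
ee_rot: [0.793, 0.61, -0.0, 0.0]
ft_force: [0.2, 0.8, 0.4]
grip_width: 0.699
grasp_force: 0.0
```

Run:
```python
from h import *
cast([.4145,-.275],'w9.png'); go(.4145,-.275,.177,np.radians(75))
```

```text
exp px [323. 226.]
px 323.0 224.0 c [ 0.415  -0.2745] size [0.0272 0.0372] 36mm-yaw 75.2 bgr [114. 130. 160.]
px 490.0 461.0 c [ 0.5133 -0.5353] size [0.0499 0.053 ] 36mm-yaw 75.1 bgr [164. 185. 187.]
at [ 416.5 -274.5  329.4] yaw 75.1 q7 0.42 t 38.3 | dp [ -1.   -1.8 152.4] spin 0.002
```

Call:
arm_command([
  {"dp": [0,-1.5,40],"spin": 0},
  {"dp": [0,0,40],"spin": 0},
  {"dp": [0,0,40],"spin": 0},
  {"dp": [0,0,22],"spin": 0},
  {"dp": [0,0,9],"spin": 0},
])

```text
clock: 38.8
position: [0.4139, -0.2742, 0.1762]
ee_rot: [0.793, 0.609, -0.001, -0.001]
ft_force: [-0.9, -0.1, 1.1]
grip_width: 0.705
grasp_force: 0.0
```

Call:
arm_command([
  {"dp": [0,0,0],"spin": 0},
  {"dp": [0,0,0],"spin": 0},
  {"dp": [0,0,0],"spin": 0},
  {"dp": [0,0,0],"spin": 0},
  {"dp": [0,0,0],"spin": 0},
], grip=1, newtons=22)

```text
clock: 39.3
position: [0.415, -0.2752, 0.1796]
ee_rot: [0.793, 0.609, 0.001, 0.001]
ft_force: [-1.3, 0.6, 8.5]
grip_width: 0.319
grasp_force: 24.9
```

Call:
arm_command([
  {"dp": [0,0,0],"spin": 0},
  {"dp": [0,0,0],"spin": 0},
])

```text
clock: 39.5
position: [0.415, -0.2752, 0.1796]
ee_rot: [0.793, 0.609, 0.001, 0.001]
ft_force: [-1.1, 1.8, 7.8]
grip_width: 0.323
grasp_force: 24.9
```

Call:
arm_command([
  {"dp": [0,0,-10],"spin": 0},
  {"dp": [0,0,-35],"spin": -0.045},
  {"dp": [0,0,-45],"spin": 0},
  {"dp": [0,0,-45],"spin": 0},
  {"dp": [0,0,-25],"spin": 0},
])

```text
clock: 40.0
position: [0.4141, -0.276, 0.3417]
ee_rot: [0.78, 0.626, 0.001, 0.001]
ft_force: [0.5, 0.9, -0.9]
grip_width: 0.319
grasp_force: 23.9
```

Run:
```python
from h import *
go(.6225,-.0217,.34,np.radians(77.5)); o=manip.get_obs(); print(o['ft_force'],o['grasp_force'],o['grip_width'])
```

```text
at [ 414.1 -276.   341.7] yaw 77.5 q7 0.45 t 40.0 | dp [293.3 148.6   2.3] spin 0.001
[ 0.52690751  0.85406837 -0.92932543] 23.904992938041687 0.3193353756243459
```

Call:
arm_command([
  {"dp": [36.7,18.6,0],"spin": 0},
  {"dp": [36.7,18.6,0],"spin": 0},
  {"dp": [36.7,18.6,0],"spin": 0},
  {"dp": [36.7,18.6,0],"spin": 0},
  {"dp": [36.7,18.6,0],"spin": 0},
])

```text
clock: 40.5
position: [0.5451, -0.1143, 0.3393]
ee_rot: [0.779, 0.627, 0.001, 0.0]
ft_force: [0.1, -0.1, 0.6]
grip_width: 0.316
grasp_force: 23.9
```

Call:
arm_command([
  {"dp": [36.7,18.6,0],"spin": 0},
  {"dp": [36.7,18.6,0],"spin": 0},
  {"dp": [36.6,18.6,0],"spin": 0},
  {"dp": [0,0,0],"spin": 0},
  {"dp": [0,0,20],"spin": 0},
])

```text
clock: 41.0
position: [0.6237, -0.0191, 0.3209]
ee_rot: [0.779, 0.628, 0.001, 0.001]
ft_force: [-0.5, -1.0, 0.5]
grip_width: 0.322
grasp_force: 23.9
```

Call:
arm_command([
  {"dp": [0,0,10],"spin": 0},
  {"dp": [0,0,0],"spin": 0},
  {"dp": [0,0,0],"spin": 0},
])

```text
clock: 41.3
position: [0.6224, -0.0204, 0.3091]
ee_rot: [0.779, 0.627, 0.0, 0.0]
ft_force: [0.3, -0.3, -0.2]
grip_width: 0.32
grasp_force: 23.9
```

Run:
```python
from h import *
go(.6225,-.0217,.2635,np.radians(77.6))
```

```text
at [622.4 -20.4 309.1] yaw 77.6 q7 0.08 t 41.3 | dp [-1.2  0.3 45.6] spin -0.0
```

Call:
arm_command([
  {"dp": [-1.2,0,20],"spin": 0},
  {"dp": [0,0,15],"spin": 0},
  {"dp": [0,0,7],"spin": 0},
  {"dp": [0,0,3.2],"spin": 0},
  {"dp": [0,0,0],"spin": 0},
])

```text
clock: 41.8
position: [0.6224, -0.0214, 0.2634]
ee_rot: [0.779, 0.627, 0.0, 0.0]
ft_force: [0.8, -0.7, -1.3]
grip_width: 0.316
grasp_force: 23.9
```

Call:
arm_command([
  {"dp": [0,0,0],"spin": 0},
  {"dp": [0,0,0],"spin": 0},
  {"dp": [0,0,0],"spin": 0},
])

```text
clock: 42.1
position: [0.6224, -0.0213, 0.2635]
ee_rot: [0.779, 0.627, 0.0, 0.0]
ft_force: [-0.8, -0.3, -0.8]
grip_width: 0.319
grasp_force: 23.9
```

Call:
arm_command([
  {"dp": [0,0,0],"spin": 0},
  {"dp": [0,0,0],"spin": 0},
  {"dp": [0,0,0],"spin": 0},
  {"dp": [0,0,0],"spin": 0},
  {"dp": [0,0,-20],"spin": 0},
], grip=0)

```text
clock: 42.6
position: [0.6215, -0.021, 0.2813]
ee_rot: [0.779, 0.627, -0.002, -0.001]
ft_force: [0.7, 0.8, 1.3]
grip_width: 0.498
grasp_force: 0.0
```

Call:
arm_command([
  {"dp": [0,0,-40],"spin": 0},
  {"dp": [0,0,-40],"spin": 0},
  {"dp": [0,0,0],"spin": 0},
  {"dp": [0,0,0],"spin": 0},
])

```text
clock: 43.0
position: [0.6224, -0.0215, 0.3639]
ee_rot: [0.779, 0.627, 0.001, 0.0]
ft_force: [0.3, -0.1, -0.8]
grip_width: 0.501
grasp_force: 0.0
```

Run:
```python
from h import *
cam('wrist','w10.png'); go(.606,-.306,.36,np.radians(-28))
k=KRt('wrist')
```

```text
at [622.2 -21.2 362.8] yaw 77.6 q7 0.06 t 43.05 | dp [-281.7   45.2    2.7] spin 1.844
```

View pics/w10.png

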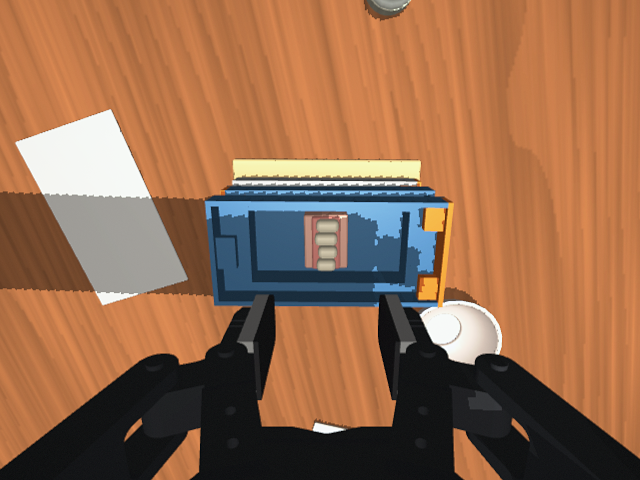

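The pink cast is upright in the top tray at (326,241). Next is the lid.

Call:
arm_command([
  {"dp": [-40.2,6.5,0],"spin": 0},
  {"dp": [-40.2,6.5,0],"spin": 0},
  {"dp": [-40.2,6.5,0],"spin": 0},
  {"dp": [-40.2,6.5,0],"spin": 0},
  {"dp": [-40.2,6.5,0],"spin": 0},
], grip=-0.5)

```text
clock: 43.55
position: [0.6105, -0.2259, 0.3616]
ee_rot: [0.779, 0.627, -0.001, -0.001]
ft_force: [0.5, 0.7, -0.3]
grip_width: 0.753
grasp_force: 0.0
```

Call:
arm_command([
  {"dp": [-40.2,6.5,0],"spin": 0},
  {"dp": [-40.2,6.5,0],"spin": 0},
  {"dp": [0,0,10],"spin": 0.132},
  {"dp": [0,0,10],"spin": 0.131},
  {"dp": [0,0,0],"spin": 0},
])

```text
clock: 44.05
position: [0.606, -0.3057, 0.3401]
ee_rot: [0.855, 0.518, -0.001, -0.002]
ft_force: [-0.0, 0.2, 0.4]
grip_width: 0.749
grasp_force: 0.0
```

Call:
arm_command([
  {"dp": [0,0,0],"spin": 0},
  {"dp": [0,0,0],"spin": 0},
])

```text
clock: 44.25
position: [0.6066, -0.3057, 0.3433]
ee_rot: [0.854, 0.521, -0.0, -0.0]
ft_force: [0.0, -0.2, 0.4]
grip_width: 0.751
grasp_force: 0.0
```

Run:
```python
from h import *
k=KRt('wrist'); im=cam('wrist','w11.png'); go(.606,-.306,.184,np.radians(62.5))
m=cv2.morphologyEx(mask(im,'white')|mask(im,'black'),cv2.MORPH_CLOSE,np.ones((5,5))); m[300:]=0
for b in blobs(mask(im,'white'),2000):
    v,u=np.nonzero(b); r=rect(px2w('wrist',np.c_[u,v],.006,k)[:,:2]); print('white',u.min(),u.max(),v.min(),v.max(),r)
for b in blobs(mask(im,'black'),300):
    v,u=np.nonzero(b); r=rect(px2w('wrist',np.c_[u,v],.038,k)[:,:2]); print('black',u.min(),u.max(),v.min(),v.max(),r)
```

```text
at [ 606.6 -305.7  343.5] yaw 62.7 q7 0.29 t 44.3 | dp [ -0.5  -0.4 159.5] spin 0.004
white 308 418 0 31 (array([ 0.69763428, -0.18689986]), array([0.01954941, 0.07764387], dtype=float32), np.float32(-27.20726))
white 241 417 175 252 (array([ 0.60992303, -0.30563174]), array([0.06536622, 0.14154467], dtype=float32), np.float32(-27.214659))
white 536 639 295 374 (array([ 0.77201575, -0.52213013]), array([0.03134067, 0.10367069], dtype=float32), np.float32(14.439805))
black 309 349 208 232 (array([ 0.61140686, -0.30235596]), array([0.01842077, 0.03004453], dtype=float32), np.float32(-27.214008))
black 0 639 300 479 (array([ 0.5314884 , -0.43954004]), array([0.1859803, 0.6021556], dtype=float32), np.float32(-27.22451))
black 57 113 328 376 (array([ 0.37536267, -0.31163687]), array([0.0250467, 0.0540782], dtype=float32), np.float32(11.872942))
```

View pics/w11.png

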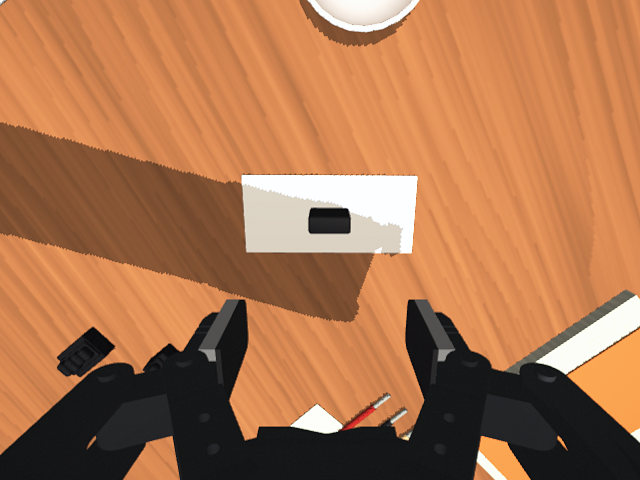

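The lid lies at (330,214), its bar at (329,220), square to the gripper. I'll grip the bar along its length.

Call:
arm_command([
  {"dp": [1.2,2.9,45],"spin": 0},
  {"dp": [0,0,45],"spin": 0},
  {"dp": [0,0,40],"spin": 0},
  {"dp": [0,0,22],"spin": 0},
  {"dp": [0,0,7],"spin": 0},
])

```text
clock: 44.8
position: [0.609, -0.3054, 0.1818]
ee_rot: [0.854, 0.52, -0.001, -0.001]
ft_force: [0.2, 0.4, -0.2]
grip_width: 0.749
grasp_force: 0.0
```

Call:
arm_command([
  {"dp": [0,0,0],"spin": 0},
  {"dp": [0,0,0],"spin": 0},
  {"dp": [0,0,0],"spin": 0},
])

```text
clock: 45.1
position: [0.6101, -0.3066, 0.1861]
ee_rot: [0.855, 0.519, 0.001, 0.001]
ft_force: [-0.3, 0.7, -0.1]
grip_width: 0.751
grasp_force: 0.0
```

Call:
arm_command([
  {"dp": [0,0,0],"spin": 0},
  {"dp": [0,0,0],"spin": 0},
  {"dp": [0,0,0],"spin": 0},
  {"dp": [0,0,0],"spin": 0},
  {"dp": [0,0,0],"spin": 0},
], grip=1, newtons=40)

```text
clock: 45.6
position: [0.6098, -0.3064, 0.185]
ee_rot: [0.855, 0.519, 0.0, 0.0]
ft_force: [-1.2, 1.1, 5.8]
grip_width: 0.364
grasp_force: 40.9
```

Run:
```python
from h import *
go(.6099,-.3056,.184,np.radians(62.8)); o=manip.get_obs(); print(o['ft_force'],o['grasp_force'],o['grip_width'])
```

```text
at [ 609.8 -306.4  185. ] yaw 62.6 q7 0.36 t 45.6 | dp [ 0.7 -0.3  1. ] spin -0.004
[-1.22137381  1.06876827  5.77409642] 40.94452142715454 0.36395059928779117
```

Call:
arm_command([
  {"dp": [0,0,-15],"spin": 0},
  {"dp": [0,0,-40],"spin": 0},
  {"dp": [0,0,-45],"spin": 0},
  {"dp": [0,0,-45],"spin": -0.13},
  {"dp": [0,0,-20],"spin": -0.13},
])

```text
clock: 46.1
position: [0.6094, -0.3071, 0.3546]
ee_rot: [0.779, 0.627, 0.001, 0.002]
ft_force: [1.9, -0.1, -1.1]
grip_width: 0.367
grasp_force: 40.1
```

Call:
arm_command([
  {"dp": [0,0,0],"spin": 0},
  {"dp": [0,0,0],"spin": 0},
])

```text
clock: 46.3
position: [0.6093, -0.3062, 0.3494]
ee_rot: [0.781, 0.625, 0.0, -0.0]
ft_force: [-0.0, 0.9, -1.4]
grip_width: 0.366
grasp_force: 40.1
```

Run:
```python
from h import *
go(.6225,-.0217,.345,np.radians(77.5)); o=manip.get_obs(); print(o['grip_width'])
```

```text
at [ 609.3 -306.2  349.4] yaw 77.3 q7 0.51 t 46.3 | dp [280.5 -49.6   4.6] spin -0.003
0.3659392260632607
```

Call:
arm_command([
  {"dp": [40.1,-7.1,0],"spin": 0},
  {"dp": [40.1,-7.1,0],"spin": 0},
  {"dp": [40.1,-7.1,0],"spin": 0},
  {"dp": [40.1,-7.1,0],"spin": 0},
  {"dp": [40.1,-7.1,0],"spin": 0},
])

```text
clock: 46.8
position: [0.6179, -0.1008, 0.3475]
ee_rot: [0.781, 0.625, -0.001, -0.001]
ft_force: [0.5, 0.4, -0.8]
grip_width: 0.368
grasp_force: 40.2
```

Call:
arm_command([
  {"dp": [40,-7.1,0],"spin": 0},
  {"dp": [40,-7,0],"spin": 0},
  {"dp": [0,0,15],"spin": 0},
  {"dp": [0,0,10],"spin": 0},
  {"dp": [0,0,5],"spin": 0},
])

```text
clock: 47.3
position: [0.6213, -0.0226, 0.3172]
ee_rot: [0.781, 0.625, -0.001, -0.001]
ft_force: [-0.1, 0.5, -1.1]
grip_width: 0.362
grasp_force: 40.2
```

Call:
arm_command([
  {"dp": [0,0,0],"spin": 0},
  {"dp": [0,0,0],"spin": 0},
  {"dp": [0,0,0],"spin": 0},
])

```text
clock: 47.6
position: [0.6221, -0.0225, 0.3197]
ee_rot: [0.781, 0.625, 0.0, 0.0]
ft_force: [-0.4, 0.6, -1.4]
grip_width: 0.365
grasp_force: 40.2
```

Run:
```python
from h import *
go(.6225,-.0217,.302,np.radians(77.5)); o=manip.get_obs(); print(o['grip_width'])
```

```text
at [622.1 -22.5 319.7] yaw 77.4 q7 0.08 t 47.6 | dp [ 0.9  0.2 17.7] spin -0.002
0.3649544183612266
```

Call:
arm_command([
  {"dp": [0.7,0.2,6],"spin": 0},
  {"dp": [0,0,4],"spin": 0},
  {"dp": [0,0,3],"spin": 0},
  {"dp": [0,0,2],"spin": 0},
  {"dp": [0,0,0],"spin": 0},
])

```text
clock: 48.1
position: [0.6223, -0.0209, 0.3038]
ee_rot: [0.78, 0.626, -0.0, -0.0]
ft_force: [-0.1, -1.6, -0.9]
grip_width: 0.366
grasp_force: 40.2
```

Call:
arm_command([
  {"dp": [0,0,1],"spin": 0},
  {"dp": [0,0,1],"spin": 0},
  {"dp": [0,0,0.8],"spin": 0},
  {"dp": [0,0,0],"spin": 0},
  {"dp": [0,0,0],"spin": 0},
])

```text
clock: 48.6
position: [0.6225, -0.0211, 0.3018]
ee_rot: [0.78, 0.626, 0.0, -0.0]
ft_force: [-2.8, 1.0, 6.2]
grip_width: 0.366
grasp_force: 40.9
```

Run:
```python
from h import *
go(.6225,-.0217,.302,np.radians(77.5)); print(manip.get_obs()['ft_force'])
```

```text
at [622.5 -21.1 301.8] yaw 77.5 q7 0.09 t 48.6 | dp [-0.6  0.2 -0.2] spin -0.001
[-2.82356893  1.00559492  6.18919217]
```

Seated at the expected height (contact at 301.8 mm, expected 302). I'll release, back off and check.

Call:
arm_command([
  {"dp": [0,0,0],"spin": 0},
  {"dp": [0,0,0],"spin": 0},
  {"dp": [0,0,0],"spin": 0},
  {"dp": [0,0,-15],"spin": 0},
  {"dp": [0,0,-35],"spin": 0},
], grip=-0.5)

```text
clock: 49.1
position: [0.6217, -0.0207, 0.3504]
ee_rot: [0.78, 0.626, -0.002, -0.001]
ft_force: [-0.4, -0.6, -0.2]
grip_width: 0.745
grasp_force: 0.0
```

Call:
arm_command([
  {"dp": [0,0,-40],"spin": 0},
  {"dp": [-40,0,0],"spin": 0},
  {"dp": [-40,0,0],"spin": 0},
  {"dp": [-40,0,0],"spin": 0},
  {"dp": [-30,-20,0],"spin": 0},
])

```text
clock: 49.6
position: [0.57, -0.1659, 0.3927]
ee_rot: [0.781, 0.625, -0.0, 0.001]
ft_force: [-0.2, -0.8, 0.3]
grip_width: 0.75
grasp_force: 0.0
```

Call:
arm_command([
  {"dp": [0,0,0],"spin": 0},
  {"dp": [0,0,0],"spin": 0},
])

```text
clock: 49.8
position: [0.5699, -0.1639, 0.3925]
ee_rot: [0.781, 0.625, 0.001, 0.0]
ft_force: [0.3, -0.2, -0.7]
grip_width: 0.748
grasp_force: 0.0
```

Run:
```python
from h import *
im=cam('scene'); u,v=w2px('scene',[.622,-.022,.08])[0].astype(int); print(u,v)
cv2.imwrite('pics/s2.png',cv2.resize(im[v-75:v+75,u-100:u+100],None,fx=4,fy=4,interpolation=cv2.INTER_CUBIC))
```

```text
258 234
```

View pics/s2.png

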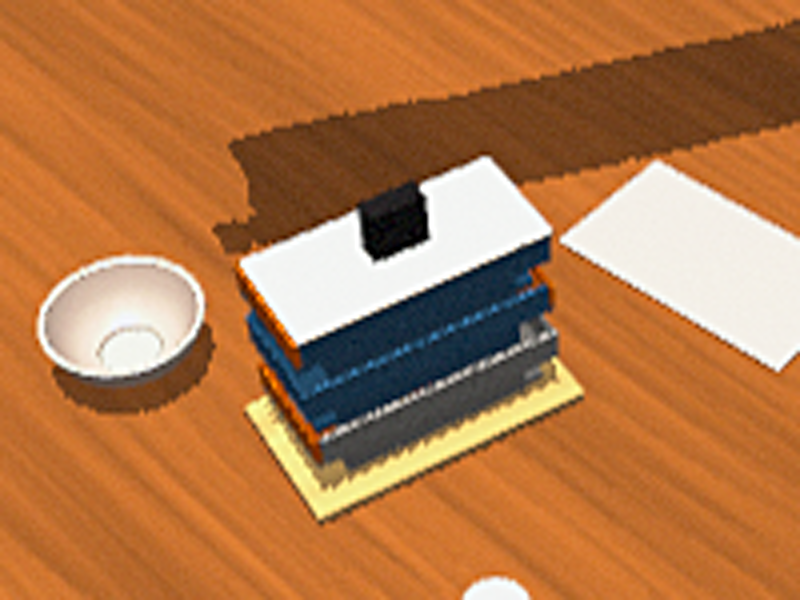

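The stack is level, with its orange ends alternating (crop (270,310), (540,285), (290,415)) and the lid flat on top.

```bash
python3 -c "
from h import *
print(manip.hand_in())"
```

```text
the job is handed in; nothing more can be done
None
```

The three casts (buff, white, pink) each stand upright in their own tray, the two blue trays are stacked half-turned on the grey one, the white lid is on top, and the job was handed in at about 50 s of the 210 s limit.

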